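# Pack up the satellite test bench

## Task

The test is over, so pack up the bench: swing the clamp lever of the test socket fully open, put the module from the socket and every other sensor module on the mat into the grey carrying case, then swing its lid over and press it fully home until it snaps past its catch, and swing the lever back down over the empty socket. Stand every screwdriver in the steel cup, either end up, and do not knock over the little jar of screws.

Things in the scene. Friction and masses are not known exactly. Their poses are not given: they have to be found in the camera images.
- case: grey open carrying case, fixed to the bench, 150 (x) x 216 (y) x 50 mm high, walls and floor 5 mm; origin at the centre of its underside. The lid's hinge is along its +x top edge, the catch in the middle of its -x side. Two low dividers (12 mm above the floor, 4 mm thick) at y=-35 and +35 mm make three compartments, each 140 mm along x and about 66 mm along y
- lid (a joint): hinge angle of the case lid, rad: 0 shut, about 0.06 resting on the catch without having snapped, 2.0 fully back. It stays where it is left (stiff hinge); snapping it past the catch takes about 10 N down at the front edge
- lid_hinge (a point): middle of the lid's hinge line (along the case's y axis), 50 mm above the bench, fixed
- lid_front (a point): point on the outer (top) face of the lid, 148 mm from the hinge, mid-width, near the steel hasp at its front edge: press here. The lid is a plate 155 mm long, 216 mm wide, 8 mm thick whose inner face passes through the hinge line; a small hasp hangs 20 mm below at its front edge (168 mm from the hinge)
- socket: black test socket block, fixed to the bench, 150 (x) x 76 (y) x 20 mm high, with a nest for one module on top (rim 4 mm high) above its origin; origin at the centre of its underside. The module lies in it with its axes along those of the socket
- lever (a joint): angle of the steel clamp lever, rad: 0 lying over the module and locking it in, 1.75 fully open, leaning back past upright. Stays where it is left
- lever_hinge (a point): on the lever's hinge axis (along the socket's y axis), 55 mm to +x of the socket's origin and 56 mm above the bench, fixed
- lever_knob (a point): centre of the lever's knob, a rubber roller 20 mm long along the socket's y axis and 18 mm in diameter, 110 mm from the hinge; the lever arm is 12 mm wide and 8 mm thick. Its ends can be pinched from above along the socket's y axis
- cup: round steel tool cup fixed to the bench, 95 mm high, outer radius 40 mm, wall 4 mm, floor about 5 mm; origin at the centre of its underside
- screw_jar: bystander: small clear jar of screws with a white cap, 40 mm across, 40 mm high, standing at the far side of the mat; origin at the centre of its underside
- mod_a: one of up to three identical aluminium sensor modules, 52 (x) x 34 (y) x 24 mm (z), green board on top; origin at the centre of its underside (starts locked in the socket)
- mod_b: one of up to three identical aluminium sensor modules, 52 (x) x 34 (y) x 24 mm (z), green board on top; origin at the centre of its underside; may be absent, lies on the mat
- mod_c: one of up to three identical aluminium sensor modules, 52 (x) x 34 (y) x 24 mm (z), green board on top; origin at the centre of its underside; may be absent, lies on the mat
- drv_a: one of up to four identical precision screwdrivers, 140 mm long along x: black square handle 16 x 16 mm from x=-70 to +30 mm, thin steel shaft (6 mm) from +30 to +70 mm; origin at mid-length on its underside (axis 8 mm above it); may be absent
- drv_b: one of up to four identical precision screwdrivers, 140 mm long along x: black square handle 16 x 16 mm from x=-70 to +30 mm, thin steel shaft (6 mm) from +30 to +70 mm; origin at mid-length on its underside (axis 8 mm above it); may be absent
- drv_c: one of up to four identical precision screwdrivers, 140 mm long along x: black square handle 16 x 16 mm from x=-70 to +30 mm, thin steel shaft (6 mm) from +30 to +70 mm; origin at mid-length on its underside (axis 8 mm above it); may be absent
- drv_d: one of up to four identical precision screwdrivers, 140 mm long along x: black square handle 16 x 16 mm from x=-70 to +30 mm, thin steel shaft (6 mm) from +30 to +70 mm; origin at mid-length on its underside (axis 8 mm above it); may be absent
There are look-alikes about, which are no part of the job. What is shaped like the drv_b but pink is not meant.

How it is judged:
By the outcome, as a careful person would: the job done as asked, in the order asked, and still so for the second after the job is handed in, with the robot touching nothing.
Of mod_b, mod_c only 1 to 2 are there at a start; the rules pass over those that are not, and their reading is None.
Of drv_a, drv_b, drv_c, drv_d only 3 to 4 are there at a start; the rules pass over those that are not, and their reading is None.
At some moment in a run one of mod_b, mod_c, drv_a, drv_b, drv_c, drv_d may be knocked a few centimetres aside while the robot is not near it.
Once in a run the grip may slacken for a moment while it holds something.
It also fails if it takes over 210 s, if anything falls off the work surface, if the arm or the gripper's body presses on something with over 40 N, if the wrist force passes 120 N, or if a joint passes its speed limit or range.

## Robot

A 6-joint arm with a two-finger parallel gripper is mounted at the origin on the work surface. World frame = base frame: x ahead of the robot, y to its left, z up, the work surface at z = 0. Lengths are in mm, angles in rad, forces in N, time in s.
With the tool pointing down it reaches from about 275 to 750 mm from the base axis. Payload 10.2 kg.
Tool frame: the origin (TCP) lies midway between the tips of the shut fingers; the grasp point (between the pads) lies 19 mm behind it; z points along the fingers, y is the line along which they close (so a half turn about z gives the same grasp; the last joint's range is limited). The gripper opens to 85 mm and grips with 20 to 120 N. Pads are 22 mm wide; open, the fingers measure 114 mm over their backs; the gripper's body (76 mm by 85 mm) begins 54 mm behind the grasp point. The pads swing forward as they close: fully open they stand 13 mm farther back than shut.
Start: joints at [1.106, 0.313, 1.498, -0, 1.331, -0.223], TCP at [125.724, 509.73, 231.294] pointing down, gripper open.
Joint ranges: [-2.94, 2.94], [-0.97, 2.17], [0.19, 2.56], [-1.23, 4.37], [0.02, 3.11], [-2.88, 2.88]. Speed limits (rad/s): [2.39, 2.39, 3.01, 3.14, 3.14, 3.14].

## Interface

Orientations are given as a unit quaternion [w, x, y, z].
In Python, from rig import ctrl, capture, camera_info gives the robot as it stands.
- The arm moves only by the tool apply_moves, never from a script. Its argument "targets" is a list of rows, each a list of 3 entries, a list of its own where there are three numbers: the finger opening in mm, from 0 to 85.4, then the shift along the world's x, y, z in mm, then the turn, a rotation vector about the world's x, y, z in degrees. In form: [[grip, [dx, dy, dz], [rx, ry, rz]], ...]. A call has 1 to 20 rows; each row is the pose to reach, as a shift and turn from the pose commanded when the call began; what a row does not reach only later rows make up. A row lasts 1/10 s, in which the tool goes at most 50 mm and 8.59 degrees, less where a joint would pass 70% of its speed; a pose out of reach is approached as far as the arm can. A call with a gripper value outside its range is refused whole. The fingers move at their own pace and stop on an object; "squeeze" is the grip in N (left out, the last holds). Time passes only in rows, so rows that repeat a pose let the fingers close. It gives the time, the measured TCP pose, the force, the opening and the grip force at its end, in the units of the state.
- ctrl.sense(): the state, without advancing time (a new reading comes with each control period).
- capture(name): name is "scene" or "top" or "wrist"; returns (picture, depth): 384x512x3 uint8, blue, green, red; 384x512 float32, mm along the optical axis (not along the pixel's ray), 0 where there is no reading.
- camera_info(name): a dict with "vfov" (degrees; the focal length in pixels is half the picture's height over the tangent of half this angle, whatever the lens; pixels are square), "cx", "cy" (the principal point, pixels), "extrinsics" (4x4, takes a point from camera to world coordinates). Camera axes: x right, y down, z forward; pixel columns grow to the right and rows downward; lengths in mm; the calibration is good to about 2 mm. A picture is of the moment at which its call begins: read the wrist's pose just before it. camera_info takes no time and is no camera call; for the wrist camera it gives the pose at the moment of the call.
- ctrl.finish_job(): hands the job in; it is judged then, once.
The state is a dict: "time_s": time; "joints": joint angles; "dq": joint speeds; "tau": joint torques, N m; "eef_pos": TCP position; "ee_rot": TCP orientation; "force": force on the tool from outside, world axes, zero at the start; "wrist_torque": the same for the moment, N m; "grip_width": opening from 0.0 (shut) to 1.0 (fully open); "grip_force": force on a finger pad.
Only numpy, scipy, OpenCV 4.12 (cv2) and the standard library are available. Lean on these libraries where they do the work, as an engineer would, in place of code of your own. Each camera call takes 0.05 s, during which the arm holds its last target. There are 200 camera calls.

## Working session

There is one attempt and no reset: what is moved stays moved. The work goes in short steps, Python scripts to look and compute and a tool call to move; the robot and the scene stay as the last step left them, time stands still between calls to the robot, and variables do not carry over. Pictures are saved under pics/ and viewed, at most 14 in all, crops included, and the job is handed in when it is done.

Besides the shell and the picture viewer there is one more tool, called as name(argument=value, ...) on one line, values as JSON. apply_moves: Moves the arm, as the interface text tells. Its arguments: {"type":"object","properties":{"targets":{"type":"array","items":{"type":"array"}},"squeeze":{"type":"number"}},"required":["targets"]}

```bash
ls; mkdir -p pics; cat > h.py <<'E'
import numpy as np,cv2
from rig import ctrl,capture,camera_info
def cam(n):
    i=camera_info(n);f=192/np.tan(np.radians(i['vfov'])/2);return f,i['cx'],i['cy'],np.array(i['extrinsics'])
def pts(n,d,c=None):
    f,cx,cy,T=c or cam(n);v,u=np.mgrid[:384,:512]
    P=np.stack([(u-cx)/f*d,(v-cy)/f*d,d,np.ones_like(d)],-1)@T.T
    P[d<=0]=np.nan
    return P[...,:3]
def ray(n,u,v,z,c=None):
    f,cx,cy,T=c or cam(n);r=T[:3,:3]@np.array([(u-cx)/f,(v-cy)/f,1]);o=T[:3,3];return o+r*(z-o[2])/r[2]
E
python3 - <<'E'
from h import *
print(ctrl.sense())
for n in ['scene','top']:
    im,d=capture(n);cv2.imwrite(f'pics/{n}0.png',cv2.resize(im,(800,600)));np.savez(f'{n}0.npz',im=im,d=d)
    print(camera_info(n))
E
```

```text
pics
{'time_s': 0.0, 'joints': array([ 1.10557397e+00,  3.13444259e-01,  1.49845422e+00,  4.09615670e-05,
        1.33099623e+00, -2.23447934e-01]), 'dq': array([-0.00078733,  0.00040377,  0.00092816,  0.00166435, -0.00015765,
       -0.00067493]), 'tau': array([ 1.28234944e-03, -4.12262642e+01, -2.59737933e+01, -1.50340552e-04,
        4.12862515e-03, -1.93464636e-06]), 'eef_pos': array([125.60486771, 509.48506182, 230.73156235]), 'ee_rot': array([-2.38493355e-04,  1.20597806e-01,  9.92701236e-01, -6.06101531e-04]), 'force': array([-0.83641596,  0.16921422,  0.23035185]), 'wrist_torque': array([-0.044903  ,  0.04023095, -0.03394096]), 'grip_force': 0.0, 'grip_width': 0.9985348069618125}
{'vfov': 57.46959824798742, 'cx': 259.35864759182044, 'cy': 193.47271696505675, 'extrinsics': array([[-7.25050001e-01,  4.18149005e-01, -5.47223817e-01,
         9.89712675e+02],
       [ 6.88549812e-01,  4.23744330e-01, -5.88506499e-01,
         5.71729227e+02],
       [-1.42004172e-02, -8.03487494e-01, -5.95152246e-01,
         5.94757744e+02],
       [ 0.00000000e+00,  0.00000000e+00,  0.00000000e+00,
         1.00000000e+00]])}
{'vfov': 54.771267771631784, 'cx': 245.07765736976233, 'cy': 194.30018053266417, 'extrinsics': array([[ 1.21016479e-02, -9.90700398e-01,  1.35522217e-01,
         3.81662673e+02],
       [-9.99502904e-01, -1.59307743e-02, -2.72058140e-02,
         4.80611985e+01],
       [ 2.91117846e-02, -1.35125614e-01, -9.90400713e-01,
         1.00668829e+03],
       [ 0.00000000e+00,  0.00000000e+00,  0.00000000e+00,
         1.00000000e+00]])}
```

View pics/scene0.png

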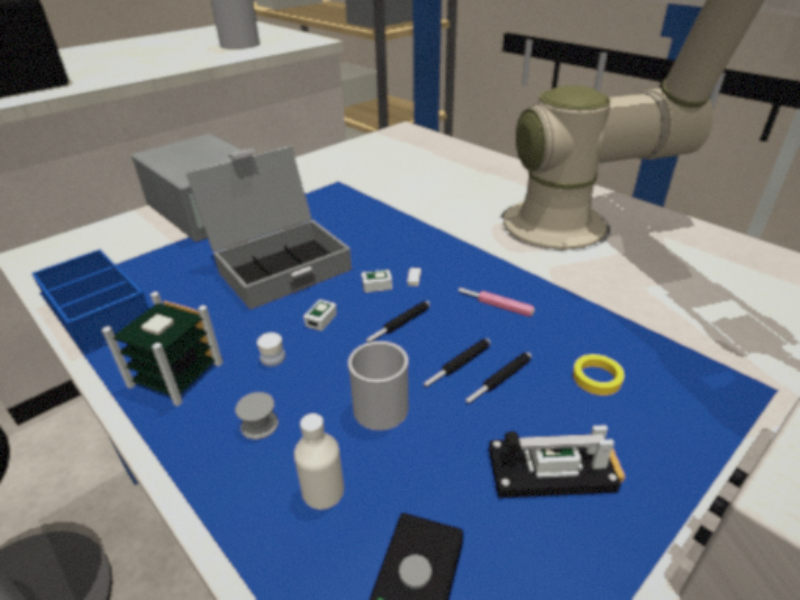

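View pics/top0.png

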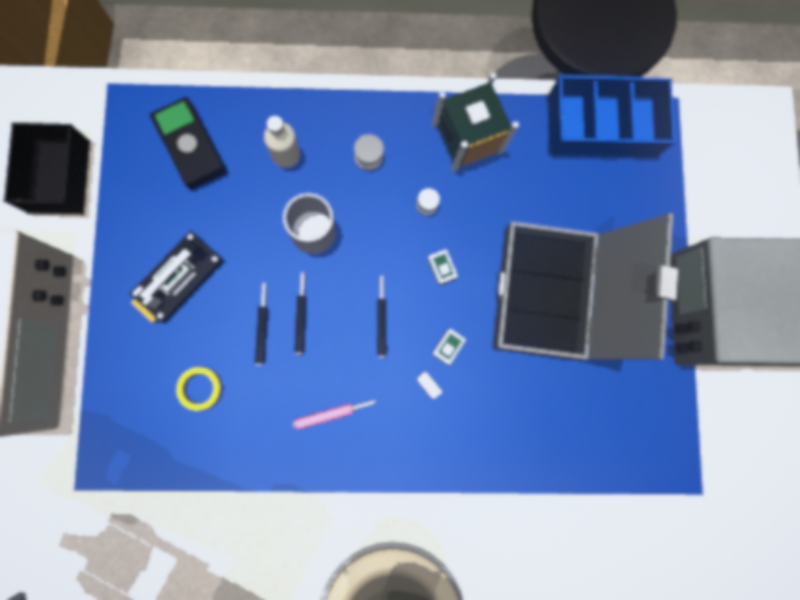

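Scene and top views (800x600 top pixels):
- **Modules:** white with a green board, at (443,266) and (450,346). The white eraser at (430,385) is a look-alike.
- **Drivers:** black, at (262,323), (300,313) and (381,316). The pink one at (335,414) is not meant.
- **Case:** at (545,290), lid open to the right.
- **Socket:** at (177,278).
- **Cup:** at (309,222).
- **Jar:** white cap at (428,201). The grey spool at (369,152) is not the jar.

```bash
cat > m.py <<'E'
from h import *
def rect(P):
    (c,s,a)=cv2.minAreaRect((P[:,:2]).astype(np.float32)); 
    if s[0]<s[1]: s=s[::-1];a+=90
    return np.round(c,1),np.round(s,1),round((a+90)%180-90,1)
def measure(im,d):
    P=pts('top',d);hsv=cv2.cvtColor(im,cv2.COLOR_BGR2HSV)
    nb=((hsv[...,0]<95)|(hsv[...,0]>130)|(hsv[...,1]<110)|(hsv[...,2]<70)).astype(np.uint8)
    nb[:58]=0;nb[310:]=0;nb[:,:72]=0;nb[:,438:]=0
    n,l,st,ce=cv2.connectedComponentsWithStats(nb)
    for k in range(1,n):
        if st[k,4]<60: continue
        m=l==k;z=P[m][:,2]
        h=np.nanpercentile(z,60)
        vv,uu=np.nonzero(m);c=cam('top')
        Q=np.array([ray('top',u,v,max(h,0),c) for u,v in zip(uu,vv)])
        print(np.round(ce[k]/.64),st[k,4],'z',np.round(np.nanpercentile(z,[5,50,95]),0),*rect(Q),'bgr',im[m].mean(0).round())
E
python3 - <<'E'
from m import *
D=np.load('top0.npz');measure(D['im'],D['d'])
P=pts('top',D['d']);print('mat z',np.nanmedian(P[290:300,150:350,2]))
im=D['im']
a=cv2.resize(im[140:240,75:275],(800,400),interpolation=3);b=cv2.resize(im[150:260,255:335],(400,550),interpolation=3)
cv2.imwrite('pics/crop1.png',np.hstack([cv2.resize(im[145:210,80:150],(400,371),interpolation=3),cv2.resize(im[150:215,260:330],(400,371),interpolation=3)]))
E
```

```text
[474. 122.] 1942 z [  1.  96. 104.] [ 800.9 -123. ] [271.5 136.5] -88.4 bgr [98. 95. 85.]
[681. 122.] 165 z [-3.  0.  4.] [ 840.9 -522. ] [183.3  20.8] -3.4 bgr [229. 202. 189.]
[188. 143.] 1383 z [28. 34. 40.] [792.4 364.4] [155.1  68.7] 28.4 bgr [73. 80. 58.]
[281. 142.] 557 z [  2.  83. 129.] [776.7 196.7] [93.4 51.9] 15.2 bgr [159. 155. 153.]
[368. 151.] 366 z [ 1. 39. 42.] [782.   50.8] [62.9 52. ] 1.3 bgr [174. 160. 154.]
[427. 201.] 217 z [-0. 38. 42.] [695.3 -53.4] [48.4 38.8] -13.6 bgr [214. 193. 183.]
[309. 222.] 1011 z [ 2. 36. 95.] [649.6 150.5] [103.2  84.3] 1.4 bgr [163. 147. 141.]
[591. 291.] 9636 z [  3.  47. 194.] [ 551.5 -322.6] [315.5 253.8] 88.3 bgr [88. 80. 77.]
[174. 279.] 1602 z [15. 21. 63.] [553.7 379.9] [158.3  76.1] -40.9 bgr [122. 114. 109.]
[442. 266.] 289 z [ 1. 23. 26.] [583.5 -80.6] [56.4 39. ] 22.8 bgr [193. 179. 158.]
[300. 314.] 157 z [ 0. 14. 18.] [500.1 161.9] [140.8  10.6] -1.6 bgr [122.  94.  86.]
[381. 316.] 137 z [ 1. 15. 18.] [497.1  22.2] [141.   8.] 0.7 bgr [131. 100.  89.]
[261. 323.] 168 z [ 0. 14. 18.] [480.4 228.5] [139.8   9.3] -1.1 bgr [125.  96.  86.]
[448. 346.] 299 z [ 0. 23. 27.] [445.1 -91.4] [55.8 38.1] -33.0 bgr [195. 181. 158.]
[198. 388.] 467 z [-2. 16. 19.] [369. 330.] [75.5 75.1] -43.2 bgr [112. 188. 178.]
[429. 385.] 159 z [-1. 10. 14.] [379.5 -58.8] [47.8 23.8] 39.4 bgr [235. 212. 201.]
[328. 414.] 362 z [-1. 13. 18.] [330.4 102.3] [142.1  20.5] -73.3 bgr [212. 162. 193.]
mat z 0.08144664863982598
```

View pics/crop1.png

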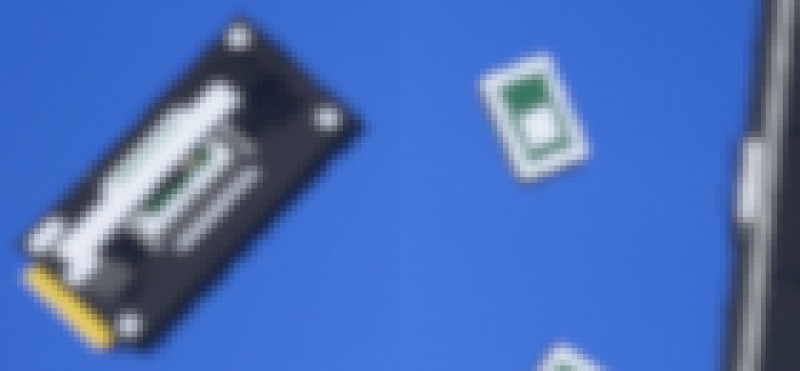

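The crop confirms the module with its green board, away from the white eraser. The socket's lever hinge is at the end with the yellow strip, so socket +x points to (-x,+y) in world.

```bash
python3 - <<'E'
from m import *
for n in ['top','scene']:
    D=np.load(n+'0.npz');im,d=D['im'],D['d'];P=pts(n,d).reshape(-1,3);C=im.reshape(-1,3).astype(int)
    box=lambda x,y,z:(P[:,0]>x[0])&(P[:,0]<x[1])&(P[:,1]>y[0])&(P[:,1]<y[1])&(P[:,2]>z[0])&(P[:,2]<z[1])
    m=box((470,640),(290,470),(13,24));print(n,'socket',rect(P[m]),m.sum())
    m=box((470,640),(290,470),(45,80));Q=P[m];print(' lever',rect(Q),Q[:,2].max(),m.sum())
    q=Q[C[m].max(1)<90];print(' knob dark',len(q),q.mean(0) if len(q) else '',np.percentile(q,95,axis=0) if len(q) else '')
    m=box((580,720),(80,220),(88,102));print(' cup',cv2.minEnclosingCircle(P[m][:,:2].astype(np.float32)),m.sum())
    m=box((420,680),(-360,-130),(44,56));print(' caserim',rect(P[m]),m.sum())
    m=box((420,680),(-480,-280),(70,230));Q=P[m];print(' lid',np.percentile(Q,[1,50,99],axis=0).round().tolist())
    for z in (80,120,160,185):
        q=Q[abs(Q[:,2]-z)<5];print('  z',z,np.median(q[:,1]) if len(q) else 0,len(q))
    m=box((400,750),(-700,-440),(20,300));print(' box',np.percentile(P[m],[2,50,98],axis=0).round().tolist())
    m=box((660,740),(-90,-10),(34,50));print(' jar',cv2.minEnclosingCircle(P[m][:,:2].astype(np.float32)))
E
```

```text
top socket (array([555.9, 379.8]), array([158.8,  78. ]), -41.6) 1062
 lever (array([559.4, 376.4]), array([127.3,  30.3]), -40.2) 71.48820635204504 378
 knob dark 64 [596.761969   341.43168601  63.63115276] [609.72983691 370.24220116  69.64917447]
 cup ((646.5712890625, 145.8778839111328), 40.26517105102539) 169
 caserim (array([ 542.3, -257.6]), array([216.6, 160.9]), -6.8) 772
 lid [[424.0, -476.0, 72.0], [524.0, -363.0, 144.0], [633.0, -332.0, 214.0]]
  z 80 -344.08757973215285 253
  z 120 -354.22115272421684 258
  z 160 -368.0794571543387 306
  z 185 -373.89608218291426 264
 box [[420.0, -626.0, 34.0], [516.0, -531.0, 129.0], [613.0, -481.0, 132.0]]
 jar ((698.6867065429688, -55.50666427612305), 18.249496459960938)
scene socket (array([557. , 380.9]), array([160.1,  77.9]), -41.1) 1590
 lever (array([562.7, 380. ]), array([127.8,  31.6]), -38.8) 71.19544788054475 743
 knob dark 147 [594.87536398 353.47108285  61.09055229] [612.69204102 388.32816527  69.6065506 ]
 cup ((647.2369995117188, 147.12179565429688), 40.241783142089844) 315
 caserim (array([ 542.5, -256.2]), array([217.4, 164.1]), -7.2) 646
 lid [[426.0, -390.0, 72.0], [538.0, -361.0, 138.0], [636.0, -332.0, 212.0]]
  z 80 -343.7676801214805 232
  z 120 -356.6437992882291 238
  z 160 -368.96913526466705 258
  z 185 -376.8022165489734 246
 box [[435.0, -695.0, 25.0], [603.0, -596.0, 129.0], [620.0, -488.0, 132.0]]
 jar ((700.2514038085938, -54.7209587097168), 18.97406578063965)
```

apply_moves(targets=[[45, [472, -166, -61], [0, 0, -27.5]], [45, [472, -166, -61], [0, 0, -27.5]], [45, [472, -166, -61], [0, 0, -27.5]], [45, [472, -166, -61], [0, 0, -27.5]], [45, [472, -166, -61], [0, 0, -27.5]], [45, [472, -166, -61], [0, 0, -27.5]], [45, [472, -166, -61], [0, 0, -27.5]], [45, [472, -166, -61], [0, 0, -27.5]], [45, [472, -166, -61], [0, 0, -27.5]], [45, [472, -166, -61], [0, 0, -27.5]], [45, [472, -166, -61], [0, 0, -27.5]], [45, [472, -166, -61], [0, 0, -27.5]], [45, [472, -166, -61], [0, 0, -27.5]], [45, [472, -166, -61], [0, 0, -27.5]], [45, [472, -166, -61], [0, 0, -27.5]]])

```text
time_s: 1.6
eef_pos: [596.9, 344.6, 171.0]
ee_rot: [0.0, 0.352, 0.936, 0.0]
force: [-0.2, 0.7, 0.2]
grip_width: 0.523
grip_force: 0.0
```

```bash
cat >> h.py <<'E'
def st():
    s=ctrl.sense();q=s['ee_rot'];from scipy.spatial.transform import Rotation as R
    M=R.from_quat(np.r_[q[1:],q[0]]).as_matrix()
    print('t',round(s['time_s'],2),'tcp',s['eef_pos'].round(1),'closing',np.degrees(np.arctan2(M[1,1],M[0,1])).round(1),'z',M[:,2].round(3),'F',s['force'].round(1),'w',round(s['grip_width']*85.4,1),'gf',round(float(s['grip_force']),1),'j',s['joints'].round(2))
    return s,M
E
python3 - <<'E'
from h import *
st()
c=cam('wrist');im,d=capture('wrist');P=pts('wrist',d,c)
cv2.imwrite('pics/w1.png',im)
m=(P[...,2]>45)&(P[...,2]<75)
n,l,s,ce=cv2.connectedComponentsWithStats(m.astype(np.uint8))
from m import rect
for k in range(1,n):
    if s[k,4]>100:
        Q=P[l==k];print(ce[k].round(),s[k],rect(Q),np.percentile(Q[:,2],[5,50,95]).round())
        dk=Q[im[l==k].max(1)<75];print(len(dk),rect(dk) if len(dk)>20 else '')
E
```

```text
t 1.6 tcp [596.9 344.6 171. ] closing 48.7 z [ 0.001  0.    -1.   ] F [-0.2  0.7  0.2] w 44.7 gf 0.0 j [ 0.35  0.73  1.    0.    1.41 -0.5 ]
[436.  13.] [ 402    0   64   34 1088] (array([577.6, 557. ]), array([49.4, 12.9]), 25.9) [47. 60. 73.]
187 (array([566. , 549.7]), array([20.2,  9.3]), 46.7)
[256. 133.] [ 239   67   34  140 2468] (array([562.9, 378.1]), array([125.8,  30.1]), -40.2) [45. 61. 69.]
352 (array([582.9, 359.1]), array([66.7, 19.7]), -40.7)
[495. 121.] [ 467   72   45  109 2130] (array([710.5, 553.2]), array([106.7,  41.8]), -25.4) [46. 58. 70.]
2130 (array([710.5, 553.2]), array([106.7,  41.8]), -25.4)
[152. 351.] [136 338  29  25 482] (array([668.4, 117.6]), array([31.3,  5.7]), 35.9) [47. 63. 74.]
18
```

View pics/w1.png

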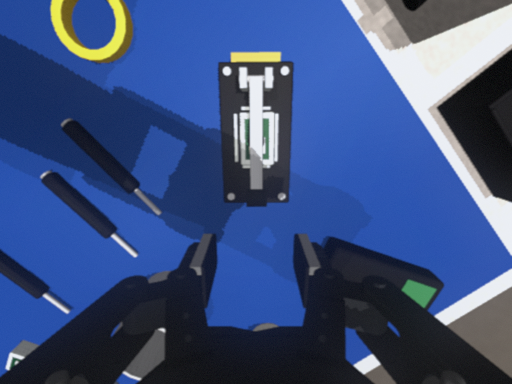

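The wrist view shows the lever knob at (257,198), centred between the fingers' line. It agrees with the geometry, so I'm going down to pinch it.

apply_moves(targets=[[45, [1, 0, -50], [0, 0, 0]], [45, [1, 0, -100], [0, 0, 0]], [45, [1, 0, -120], [0, 0, 0]], [45, [1, 0, -132], [0, 0, 0]], [45, [1, 0, -132], [0, 0, 0]], [45, [1, 0, -132], [0, 0, 0]], [10, [1, 0, -132], [0, 0, 0]], [10, [1, 0, -132], [0, 0, 0]], [10, [1, 0, -132], [0, 0, 0]], [10, [1, 0, -132], [0, 0, 0]], [10, [1, 0, -132], [0, 0, 0]], [10, [1, 0, -132], [0, 0, 0]], [10, [1, 0, -132], [0, 0, 0]]], squeeze=35)

```text
time_s: 2.95
eef_pos: [599.5, 344.2, 39.9]
ee_rot: [0.001, 0.353, 0.936, 0.001]
force: [-0.1, 1.2, 6.0]
grip_width: 0.225
grip_force: 35.9
```

```bash
python3 - <<'E'
from h import *
st()
u=np.array([-.7513,.660])
for a in np.linspace(0,1.78,16):
    h=110*(1-np.cos(a));print(np.round([*(h*u),110*np.sin(a)],0).tolist())
E
```

```text
t 2.95 tcp [599.5 344.2  39.9] closing 48.7 z [ 0.003  0.001 -1.   ] F [-0.1  1.2  6. ] w 19.2 gf 35.9 j [ 0.35  0.86  1.12  0.    1.16 -0.5 ]
[-0.0, 0.0, 0.0]
[-1.0, 1.0, 13.0]
[-2.0, 2.0, 26.0]
[-5.0, 5.0, 38.0]
[-9.0, 8.0, 50.0]
[-14.0, 12.0, 62.0]
[-20.0, 18.0, 72.0]
[-27.0, 24.0, 81.0]
[-35.0, 30.0, 89.0]
[-43.0, 38.0, 96.0]
[-52.0, 45.0, 102.0]
[-61.0, 54.0, 106.0]
[-71.0, 62.0, 109.0]
[-80.0, 71.0, 110.0]
[-90.0, 79.0, 110.0]
[-100.0, 88.0, 108.0]
```

apply_moves(targets=[[10, [-1, 1, 13], [0, 0, 0]], [10, [-2, 2, 26], [0, 0, 0]], [10, [-5, 5, 38], [0, 0, 0]], [10, [-9, 8, 50], [0, 0, 0]], [10, [-14, 12, 62], [0, 0, 0]], [10, [-20, 18, 72], [0, 0, 0]], [10, [-27, 24, 81], [0, 0, 0]], [10, [-35, 30, 89], [0, 0, 0]], [10, [-43, 38, 96], [0, 0, 0]], [10, [-52, 45, 102], [0, 0, 0]], [10, [-61, 54, 106], [0, 0, 0]], [10, [-71, 62, 109], [0, 0, 0]], [10, [-80, 71, 110], [0, 0, 0]], [10, [-90, 79, 110], [0, 0, 0]], [10, [-100, 88, 108], [0, 0, 0]], [10, [-102, 90, 107], [0, 0, 0]], [10, [-102, 90, 107], [0, 0, 0]], [10, [-102, 90, 107], [0, 0, 0]]])

```text
time_s: 4.75
eef_pos: [496.7, 433.5, 145.9]
ee_rot: [-0.0, 0.353, 0.936, -0.0]
force: [-1.4, -1.2, 3.1]
grip_width: 0.224
grip_force: 35.2
```

```bash
python3 - <<'E'
from h import *
st()
E
```

```text
t 4.75 tcp [496.7 433.5 145.9] closing 48.6 z [-0. -0. -1.] F [-1.4 -1.2  3.1] w 19.1 gf 35.2 j [ 0.54  0.68  1.16  0.    1.31 -0.31]
```

apply_moves(targets=[[50, [0, 0, 0], [0, 0, 0]], [50, [0, 0, 0], [0, 0, 0]], [50, [0, 0, 0], [0, 0, 0]], [50, [0, 0, 40], [0, 0, 0]], [50, [0, 0, 70], [0, 0, 0]], [50, [10, -10, 75], [0, 0, 0]], [50, [60, -54, 75], [0, 0, 0]], [50, [60, -54, 75], [0, 0, 0]], [50, [60, -54, 75], [0, 0, 0]], [50, [60, -54, 75], [0, 0, 0]]])

```text
time_s: 5.75
eef_pos: [556.5, 379.7, 219.5]
ee_rot: [-0.001, 0.353, 0.935, -0.0]
force: [-0.5, 0.7, 0.1]
grip_width: 0.586
grip_force: 0.0
```

```bash
python3 - <<'E'
from h import *
from m import rect
st()
c=cam('wrist');im,d=capture('wrist');P=pts('wrist',d,c)
m=(P[...,2]>38)&(P[...,2]<50)&(np.linalg.norm(P[...,:2]-[556,380],axis=-1)<45)
print('mod',rect(P[m]),np.nanpercentile(P[m][:,2],[5,50,95]))
im,d=capture('top');P=pts('top',d)
m=(P[...,2]>38)&(P[...,2]<50)&(np.linalg.norm(P[...,:2]-[556,380],axis=-1)<45)
print('modtop',m.sum())
for n in ['scene']:
    im,d=capture(n);P=pts(n,d);m=(P[...,2]>80)&(np.linalg.norm(P[...,:2]-[505,430],axis=-1)<80)
    for z in range(85,180,15):
        q=P[m&(abs(P[...,2]-z)<7)];print(z,len(q),np.median(q,axis=0).round(0) if len(q) else '')
    cv2.imwrite('pics/s1.png',cv2.resize(im[200:360,280:440],(640,640),interpolation=3))
E
```

```text
t 5.75 tcp [556.5 379.7 219.5] closing 48.6 z [-0.001 -0.    -1.   ] F [-0.5  0.7  0.1] w 50.0 gf 0.0 j [ 0.43  0.67  0.99  0.    1.49 -0.42]
mod (array([561.8, 378.2]), array([53. , 33.7]), -40.4) [42.78163022 44.66722041 46.11236235]
modtop 276
85 34 [519. 418.  85.]
100 36 [518. 420. 100.]
115 82 [518. 418. 116.]
130 49 [513. 423. 130.]
145 50 [511. 424. 145.]
160 77 [509. 429. 161.]
175 92 [505. 427. 172.]
```

View pics/s1.png

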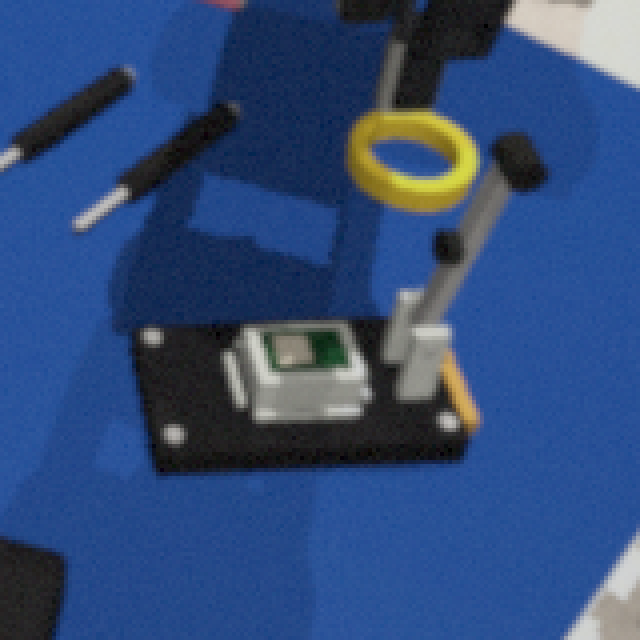

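The scene crop shows the lever upright and leaning back, with its knob at (520,160), and the module free in the nest at (305,365). Picking the module.

apply_moves(targets=[[50, [5, -4, -50], [0, 0, 0]], [50, [5, -4, -100], [0, 0, 0]], [50, [5, -4, -150], [0, 0, 0]], [50, [5, -4, -180], [0, 0, 0]], [50, [5, -4, -195], [0, 0, 0]], [50, [5, -4, -195], [0, 0, 0]], [50, [5, -4, -195], [0, 0, 0]], [25, [5, -4, -195], [0, 0, 0]], [25, [5, -4, -195], [0, 0, 0]], [25, [5, -4, -195], [0, 0, 0]], [25, [5, -4, -195], [0, 0, 0]], [25, [5, -4, -195], [0, 0, 0]], [25, [5, -4, -190], [0, 0, 0]], [25, [5, -4, -180], [0, 0, 0]], [25, [5, -4, -150], [0, 0, 0]], [25, [5, -4, -110], [0, 0, 0]], [25, [5, -4, -80], [0, 0, 0]], [25, [5, -4, -80], [0, 0, 0]]], squeeze=70)

```text
time_s: 7.7
eef_pos: [563.5, 376.6, 146.5]
ee_rot: [0.003, 0.353, 0.936, 0.003]
force: [-0.3, 0.1, 0.0]
grip_width: 0.379
grip_force: 74.8
```

```bash
python3 - <<'E'
from h import *
from m import *
st()
im,d=capture('top');P=pts('top',d);measure(im,d)
q=P.reshape(-1,3)
# case: rim edges in case frame
c0=np.array([542,-257]);th=np.radians(-6.9);ey=np.array([np.cos(th),np.sin(th)]);ex=np.array([ey[1],-ey[0]])
r=q[:,:2]-c0;X=r@ex;Y=r@ey;z=q[:,2]
m=(abs(z-50)<5)&(abs(Y)<125)&(abs(X)<100)
print('Y edges',np.percentile(Y[m],[0.5,2,98,99.5]).round(1))
for s in (-80,80):
    k=m&(abs(Y)>25)&(abs(Y)<100)&(abs(X-s)<25);print('X',s,k.sum(),np.percentile(X[k],[2,50,98]).round(1))
    for yy in (-80,80):
        kk=k&(abs(Y-yy)<20);print('   ',yy,np.median(X[kk]).round(1))
E
```

```text
t 7.7 tcp [563.5 376.6 146.5] closing 48.7 z [ 0.009  0.004 -1.   ] F [-0.3  0.1  0. ] w 32.4 gf 74.8 j [ 0.42  0.72  1.09 -0.    1.33 -0.43]
[474. 122.] 1943 z [  0.  96. 104.] [ 801. -123.] [271.5 136.5] -88.4 bgr [98. 95. 85.]
[681. 122.] 166 z [-4. -0.  4.] [ 840.9 -522. ] [183.3  20.8] -3.4 bgr [229. 201. 189.]
[188. 143.] 1389 z [28. 35. 40.] [792.2 364.3] [155.5  68.6] 28.4 bgr [73. 80. 58.]
[281. 142.] 555 z [  2.  83. 129.] [776.7 196.8] [93.4 51.9] 15.2 bgr [159. 155. 153.]
[368. 151.] 367 z [ 1. 38. 42.] [782.1  50.8] [62.9 52. ] 1.3 bgr [174. 160. 154.]
[145. 341.] 6762 z [ 18. 466. 536.] [435.6 226. ] [284.8  96.3] 4.3 bgr [ 95. 105. 110.]
[427. 201.] 215 z [-0. 38. 42.] [695.3 -53.4] [48.4 38.8] -13.6 bgr [214. 194. 184.]
[309. 222.] 1011 z [ 1. 36. 95.] [649.7 150.5] [103.3  84.4] 1.4 bgr [163. 147. 141.]
[591. 291.] 9638 z [  3.  47. 194.] [ 551.6 -322.6] [315.5 253.8] 88.3 bgr [88. 80. 77.]
[442. 266.] 290 z [ 1. 23. 26.] [583.5 -80.6] [56.4 39. ] 22.8 bgr [193. 179. 157.]
[300. 314.] 164 z [ 0. 15. 18.] [500.1 161.9] [140.8  10.6] -1.6 bgr [118.  92.  84.]
[381. 317.] 138 z [ 2. 14. 18.] [497.1  22.2] [141.   8.] 0.7 bgr [131. 100.  89.]
[261. 326.] 213 z [-0. 14. 18.] [480.4 229.5] [139.8  12. ] -0.6 bgr [100.  74.  66.]
[448. 346.] 299 z [ 1. 23. 27.] [445.1 -91.4] [55.8 38.1] -33.0 bgr [195. 181. 159.]
[198. 388.] 494 z [-2. 15. 19.] [369.7 329.4] [77.3 75.1] -43.2 bgr [ 93. 164. 163.]
[429. 385.] 159 z [-1. 10. 14.] [379.5 -58.8] [47.8 23.8] 39.4 bgr [235. 212. 201.]
[328. 414.] 364 z [-1. 13. 17.] [330.5 102.4] [142.1  20.6] -73.3 bgr [207. 159. 191.]
Y edges [-107.8 -107.2  107.7  108.4]
X -80 125 [-73.9 -71.4 -68.4]
    -80 -71.3
    80 -71.6
X 80 210 [70.6 75.  79.5]
    -80 75.1
    80 74.8
```

apply_moves(targets=[[25, [5, -45, 40], [0, 0, 4]], [25, [9, -95, 40], [0, 0, 12]], [25, [14, -145, 40], [0, 0, 20]], [25, [18, -190, 40], [0, 0, 28]], [25, [22, -240, 40], [0, 0, 34.4]], [25, [26, -290, 40], [0, 0, 34.4]], [25, [30, -340, 40], [0, 0, 34.4]], [25, [34, -390, 40], [0, 0, 34.4]], [25, [38, -440, 40], [0, 0, 34.4]], [25, [43, -490, 40], [0, 0, 34.4]], [25, [48, -540, 40], [0, 0, 34.4]], [25, [52, -585, 40], [0, 0, 34.4]], [25, [54.6, -620, 20], [0, 0, 34.4]], [25, [54.6, -628, -10], [0, 0, 34.4]], [25, [54.6, -628, -40], [0, 0, 34.4]], [25, [54.6, -628, -40], [0, 0, 34.4]], [25, [54.6, -628, -40], [0, 0, 34.4]], [25, [54.6, -628, -40], [0, 0, 34.4]]])

```text
time_s: 9.55
eef_pos: [617.1, -252.3, 102.2]
ee_rot: [0.001, 0.06, 0.998, -0.001]
force: [-0.4, -0.2, 0.1]
grip_width: 0.38
grip_force: 74.9
```

```bash
python3 - <<'E'
from h import *
st()
c=cam('wrist');im,d=capture('wrist');P=pts('wrist',d,c)
cv2.imwrite('pics/w2.png',im)
q=P.reshape(-1,3)
c0=np.array([542,-258]);th=np.radians(-6.9);ey=np.array([np.cos(th),np.sin(th)]);ex=np.array([ey[1],-ey[0]])
r=q[:,:2]-c0;X=r@ex;Y=r@ey;z=q[:,2]
m=(abs(z-50)<4)&(abs(Y)<125)&(abs(X)<100)
print('Y',np.percentile(Y[m],[0.5,2,98,99.5]).round(1))
k=m&(abs(Y)<100)
print(np.histogram(X[k],np.arange(-90,95,10)))
k=k&(X<-50)&(abs(Y)>25);print(np.percentile(X[k],[2,50,98]))
E
```

```text
t 9.55 tcp [ 617.1 -252.3  102.2] closing 83.1 z [ 0.002 -0.001 -1.   ] F [-0.4 -0.2  0.1] w 32.5 gf 74.9 j [-0.56  0.73  1.18 -0.    1.23 -2.01]
Y [-66.7 -64.6 109.4 110.5]
(array([   0, 1617,  529,    0,    0,    0,    0,    0,    0,    0,    0,
          0,    0,    0,    0,  100, 2915,    0]), array([-90, -80, -70, -60, -50, -40, -30, -20, -10,   0,  10,  20,  30,
        40,  50,  60,  70,  80,  90]))
[-74.54913931 -71.5435451  -69.33510249]
```

View pics/w2.png

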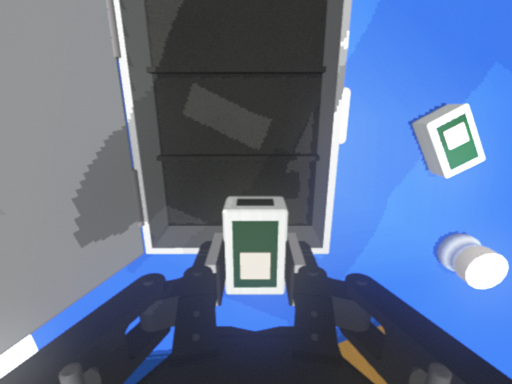

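The wrist view shows the module held straight at (255,245), above the far compartment. Lowering it.

apply_moves(targets=[[25, [-1, 0, -30], [0, 0, 0]], [25, [-1, 0, -60], [0, 0, 0]], [25, [-1, 0, -78], [0, 0, 0]], [25, [-1, 0, -88], [0, 0, 0]], [25, [-1, 0, -88], [0, 0, 0]], [25, [-1, 0, -88], [0, 0, 0]], [52, [-1, 0, -88], [0, 0, 0]], [52, [-1, 0, -88], [0, 0, 0]], [52, [-1, 0, -88], [0, 0, 0]], [52, [-1, 0, -50], [0, 0, 0]], [52, [-1, 0, -10], [0, 0, 0]], [52, [-1, 30, 30], [0, 0, 0]], [52, [-30, 80, 50], [0, 0, 0]], [52, [-60, 130, 50], [0, 0, 0]], [52, [-60, 170, 50], [0, 0, 0]], [52, [-60, 170, 50], [0, 0, 0]], [52, [-60, 170, 50], [0, 0, 0]]])

```text
time_s: 11.3
eef_pos: [556.4, -81.2, 150.8]
ee_rot: [0.0, 0.06, 0.998, -0.0]
force: [-0.6, -1.3, -0.4]
grip_width: 0.61
grip_force: 0.0
```

```bash
cat >> m.py <<'E'
def incase(P):
    c0=np.array([542,-258]);th=np.radians(-6.9);ey=np.array([np.cos(th),np.sin(th)]);ex=np.array([ey[1],-ey[0]])
    q=P.reshape(-1,3);r=q[:,:2]-c0;X=r@ex;Y=r@ey;z=q[:,2]
    m=(z>21)&(z<42)&(abs(X)<64)&(abs(Y)<100)
    for y in (-70,0,70):
        k=m&(abs(Y-y)<35)
        if k.sum()>40: print('case comp',y,'X',np.percentile(X[k],[3,97]).round(),'Y',np.percentile(Y[k],[3,97]).round(),'z',np.median(z[k]).round(1),k.sum())
E
python3 - <<'E'
from m import *
st()
im,d=capture('top');incase(pts('top',d))
c=cam('wrist');im,d=capture('wrist');P=pts('wrist',d,c)
m=(P[...,2]>20)&(P[...,2]<29)&(P[...,1]>-160)&(P[...,0]<650)
n,l,s,ce=cv2.connectedComponentsWithStats(m.astype(np.uint8))
for k in range(1,n):
    if s[k,4]>150: print(ce[k].round(),s[k,4],rect(P[l==k]),np.median(P[l==k][:,2]))
E
```

```text
t 11.3 tcp [556.4 -81.2 150.8] closing 83.2 z [ 0.001 -0.    -1.   ] F [-0.6 -1.3 -0.4] w 52.1 gf 0.0 j [-0.35  0.47  1.5  -0.    1.18 -1.8 ]
[229.  74.] 2207 (array([447.5, -93.6]), array([51.9, 34. ]), -33.5) 24.655523919786617
[258. 211.] 1416 (array([586.6, -82.9]), array([51.9, 34.3]), 22.5) 24.696308926000995
[449. 222.] 374 (array([623.1, 129.1]), array([67.9, 20.5]), -57.4) 24.663728511851758
```

apply_moves(targets=[[52, [29.7, 0, -30], [0, 0, 8]], [52, [29.7, 0, -60], [0, 0, 16]], [52, [29.7, 0, -90], [0, 0, 24]], [52, [29.7, 0, -115], [0, 0, 29.3]], [52, [29.7, 0, -135], [0, 0, 29.3]], [52, [29.7, 0, -144], [0, 0, 29.3]], [52, [29.7, 0, -144], [0, 0, 29.3]], [52, [29.7, 0, -144], [0, 0, 29.3]], [25, [29.7, 0, -144], [0, 0, 29.3]], [25, [29.7, 0, -144], [0, 0, 29.3]], [25, [29.7, 0, -144], [0, 0, 29.3]], [25, [29.7, 0, -144], [0, 0, 29.3]], [25, [29.7, 0, -144], [0, 0, 29.3]], [25, [29.7, 0, -100], [0, 0, 29.3]], [25, [25, 0, -50], [0, 0, 25]], [25, [15, -30, -35], [0, 0, 17]], [25, [5, -80, -35], [0, 0, 9]], [25, [-5, -125, -35], [0, 0, 0]], [25, [-11.5, -161, -35], [0, 0, 0]], [25, [-11.5, -161, -35], [0, 0, 0]]])

```text
time_s: 13.4
eef_pos: [543.8, -247.4, 115.6]
ee_rot: [0.0, 0.063, 0.998, -0.001]
force: [-0.1, 0.2, -0.7]
grip_width: 0.379
grip_force: 70.0
```

```bash
python3 - <<'E'
from m import *
st()
c=cam('wrist');im,d=capture('wrist');cv2.imwrite('pics/w3.png',im);incase(pts('wrist',d,c))
im,d=capture('scene');incase(pts('scene',d))
E
```

```text
t 13.4 tcp [ 543.8 -247.4  115.6] closing 82.8 z [ 0.001 -0.001 -1.   ] F [-0.1  0.2 -0.7] w 32.3 gf 70.0 j [-0.62  0.58  1.42 -0.    1.15 -2.07]
case comp 70 X [-32.  -0.] Y [45. 92.] z 29.7 127
```

View pics/w3.png

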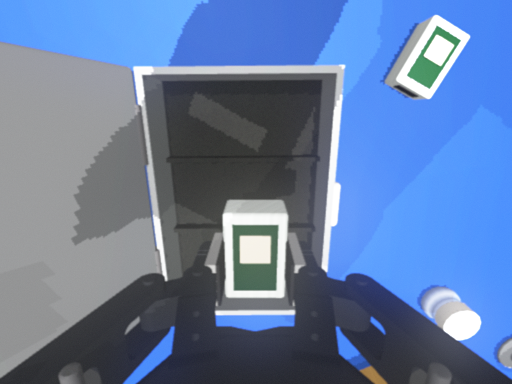

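The wrist view shows the second module held square at (255,250), over the middle compartment. mod_a lies inside the far compartment (Y 45..92).

apply_moves(targets=[[25, [0, 0, -30], [0, 0, 0]], [25, [0, 0, -65], [0, 0, 0]], [25, [0, 0, -90], [0, 0, 0]], [25, [0, 0, -103], [0, 0, 0]], [25, [0, 0, -103], [0, 0, 0]], [25, [0, 0, -103], [0, 0, 0]], [52, [0, 0, -103], [0, 0, 0]], [52, [0, 0, -103], [0, 0, 0]], [52, [0, 0, -103], [0, 0, 0]], [52, [0, 0, -60], [0, 0, 0]], [52, [0, 0, -15], [0, 0, 0]], [52, [-30, 35, 5], [0, 0, -8]], [52, [-60, 80, 30], [0, 0, -16]], [52, [-80, 120, 30], [0, 0, -24]], [52, [-98, 151, 30], [0, 0, -26]], [52, [-98, 151, 30], [0, 0, -26]], [52, [-98, 151, 30], [0, 0, -26]]])

```text
time_s: 15.2
eef_pos: [447.0, -92.1, 145.8]
ee_rot: [0.001, 0.283, 0.959, -0.0]
force: [1.1, -1.0, -0.2]
grip_width: 0.607
grip_force: 0.0
```

```bash
python3 - <<'E'
from m import *
st()
im,d=capture('scene');incase(pts('scene',d))
c=cam('wrist');im,d=capture('wrist');P=pts('wrist',d,c);incase(P)
m=(P[...,2]>20)&(P[...,2]<29)&(P[...,1]>-160)&(P[...,0]<650)
n,l,s,ce=cv2.connectedComponentsWithStats(m.astype(np.uint8))
for k in range(1,n):
    if s[k,4]>150: print(ce[k].round(),s[k,4],rect(P[l==k]),np.median(P[l==k][:,2]))
E
```

```text
t 15.2 tcp [447.  -92.1 145.8] closing 57.1 z [ 0.001 -0.001 -1.   ] F [ 1.1 -1.  -0.2] w 51.9 gf 0.0 j [-0.46  0.26  1.82 -0.    1.07 -1.46]
case comp 0 X [-34.  -1.] Y [-25.  25.] z 29.5 124
case comp 70 X [-32.   0.] Y [45. 92.] z 29.6 127
case comp 0 X [-33. -21.] Y [-11.  22.] z 28.9 246
[254. 186.] 1585 (array([447. , -93.2]), array([51.5, 33.9]), -32.3) 24.77470819383484
[506. 225.] 243 (array([630.6, 112.4]), array([40.3,  7.2]), -29.3) 23.9548703497951
```

apply_moves(targets=[[52, [0.7, 0, -40], [0, 0, 0]], [52, [0.7, 0, -80], [0, 0, 0]], [52, [0.7, 0, -115], [0, 0, 0]], [52, [0.7, 0, -139], [0, 0, 0]], [52, [0.7, 0, -139], [0, 0, 0]], [52, [0.7, 0, -139], [0, 0, 0]], [25, [0.7, 0, -139], [0, 0, 0]], [25, [0.7, 0, -139], [0, 0, 0]], [25, [0.7, 0, -139], [0, 0, 0]], [25, [0.7, 0, -139], [0, 0, 0]], [25, [0.7, 0, -139], [0, 0, 0]], [25, [0.7, 0, -100], [0, 0, 0]], [25, [0.7, 0, -55], [0, 0, 4]], [25, [6, -30, -30], [0, 0, 12]], [25, [12, -75, -30], [0, 0, 20]], [25, [20, -115, -30], [0, 0, 26]], [25, [28.5, -142.4, -30], [0, 0, 26]], [25, [28.5, -142.4, -30], [0, 0, 26]], [25, [28.5, -142.4, -30], [0, 0, 26]]])

```text
time_s: 17.2
eef_pos: [475.2, -234.7, 115.8]
ee_rot: [0.0, 0.061, 0.998, -0.0]
force: [0.4, 0.5, -1.1]
grip_width: 0.378
grip_force: 69.9
```

apply_moves(targets=[[25, [0, 0, -30], [0, 0, 0]], [25, [0, 0, -65], [0, 0, 0]], [25, [0, 0, -90], [0, 0, 0]], [25, [0, 0, -103], [0, 0, 0]], [25, [0, 0, -103], [0, 0, 0]], [25, [0, 0, -103], [0, 0, 0]], [52, [0, 0, -103], [0, 0, 0]], [52, [0, 0, -103], [0, 0, 0]], [52, [0, 0, -103], [0, 0, 0]], [52, [0, 0, -60], [0, 0, 0]], [52, [0, 0, -15], [0, 0, 0]], [52, [0, 0, 35], [0, 0, 0]], [52, [0, 10, 85], [0, 0, 0]], [52, [0, 10, 125], [0, 0, 0]], [52, [0, 10, 125], [0, 0, 0]]])

```text
time_s: 18.7
eef_pos: [476.8, -225.5, 246.1]
ee_rot: [0.004, 0.06, 0.998, -0.003]
force: [1.2, 0.1, -0.9]
grip_width: 0.609
grip_force: 0.0
```

```bash
python3 - <<'E'
from m import *
st()
im,d=capture('scene');P=pts('scene',d);incase(P)
q=P.reshape(-1,3);c0=np.array([542,-258]);th=np.radians(-6.9);ey=np.array([np.cos(th),np.sin(th)]);ex=np.array([ey[1],-ey[0]])
r=q[:,:2]-c0;X=r@ex;Y=r@ey;z=q[:,2]
m=(z>75)&(z<190)&(abs(Y)<100)&(X>60)&(X<200);A=np.polyfit(z[m],X[m],1);print('lid X=a z+b',A,'ang',90+np.degrees(np.arctan(A[0])),np.percentile(z[m],99))
m=(z>150)&(abs(Y)<105)&(X>60)&(X<200)
for zz in range(155,240,8):
    k=m&(abs(z-zz)<4);print(zz,k.sum(),np.percentile(X[k],[5,95]).round() if k.sum()>5 else '',np.percentile(Y[k],[5,95]).round() if k.sum()>5 else '')
E
```

```text
t 18.7 tcp [ 476.8 -225.5  246.1] closing 83.1 z [ 0.008 -0.007 -1.   ] F [ 1.2  0.1 -0.9] w 52.0 gf 0.0 j [-0.66  0.3   1.47 -0.    1.36 -2.11]
case comp -70 X [-33.  -1.] Y [-97. -46.] z 29.3 115
case comp 0 X [-33.  -1.] Y [-25.  25.] z 29.6 123
case comp 70 X [-33.   0.] Y [45. 92.] z 29.6 128
lid X=a z+b [ 0.32389775 58.93027046] ang 107.94702234863374 188.9047195779998
155 195 [105. 113.] [-92.  94.]
163 191 [108. 115.] [-93.  97.]
171 190 [111. 118.] [-95.  94.]
179 200 [114. 121.] [-94.  95.]
187 195 [116. 123.] [-92.  97.]
195 176 [119. 127.] [-90.  95.]
203 27 [106. 127.] [-13.  22.]
211 45 [105. 127.] [-20.  22.]
219 6 [106. 110.] [-16.  19.]
227 0  
235 0
```

All three modules are in the case, one per compartment. The lid stands at 1.88 rad with its edge near z=205. Next I go behind it with the fingers shut.

apply_moves(targets=[[0, [0, 0, 15], [0, 0, 0]], [0, [12, -45, 18], [0, 0, 0]], [0, [24, -92, 18], [0, 0, 0]], [0, [36, -140, 18], [0, 0, 0]], [0, [48, -185, 18], [0, 0, 0]], [0, [48, -199, 15], [0, 0, 0]], [0, [48, -199, 0], [0, 0, 0]], [0, [48, -199, -40], [0, 0, 0]], [0, [48, -199, -70], [0, 0, 0]], [0, [48, -199, -75], [0, 0, 0]], [0, [48, -199, -75], [0, 0, 0]]])

```text
time_s: 19.85
eef_pos: [523.0, -423.5, 164.4]
ee_rot: [-0.001, 0.061, 0.998, 0.001]
force: [0.2, 0.1, 0.6]
grip_width: -0.003
grip_force: 0.0
```

```bash
python3 - <<'E'
from m import *
st()
ex=np.array([-.120,-.993])
import math
cx,cy=522.3,-423.7; c0=np.array([542,-258])
print('X now',(np.array([cx,cy])-c0)@ex)
L=[]
for X in (150,130,110,90,70,50,30): L.append((X,165-0*X))
for th in (60,52,44,36,28,20,14,9,6):
    t=math.radians(th);r=140;L.append((75-r*math.cos(t)+10*math.sin(t),50+r*math.sin(t)+9*math.cos(t)))
for X,z in L:
    w=c0+X*ex;print(round(X),round(z),np.round([w[0]-cx,w[1]-cy,z-165.3],0))
E
```

```text
t 19.85 tcp [ 523.  -423.5  164.4] closing 83.0 z [-0.002  0.002 -1.   ] F [0.2 0.1 0.6] w -0.2 gf 0.0 j [-0.85  0.7   1.08 -0.    1.37 -2.3 ]
X now 166.9041
150 165 [ 2. 17. -0.]
130 165 [ 4. 37. -0.]
110 165 [ 6. 56. -0.]
90 165 [ 9. 76. -0.]
70 165 [11. 96. -0.]
50 165 [ 14. 116.  -0.]
30 165 [ 16. 136.  -0.]
14 176 [ 18. 152.  10.]
-3 166 [ 20. 169.   1.]
-19 154 [ 22. 184. -12.]
-32 140 [ 24. 198. -26.]
-44 124 [ 25. 209. -42.]
-53 106 [ 26. 218. -59.]
-58 93 [ 27. 224. -73.]
-62 81 [ 27. 227. -85.]
-63 74 [ 27. 228. -92.]
```

apply_moves(targets=[[0, [2, 17, 0], [0, 0, 0]], [0, [3, 27, 0], [0, 0, 0]], [0, [4, 37, 0], [0, 0, 0]], [0, [5, 47, 0], [0, 0, 0]], [0, [6, 56, 0], [0, 0, 0]], [0, [7, 66, 0], [0, 0, 0]], [0, [9, 76, 0], [0, 0, 0]], [0, [10, 86, 0], [0, 0, 0]], [0, [11, 96, 0], [0, 0, 0]], [0, [12, 106, 0], [0, 0, 0]], [0, [14, 116, 0], [0, 0, 0]], [0, [15, 126, 0], [0, 0, 0]], [0, [16, 136, 2], [0, 0, 0]], [0, [17, 144, 6], [0, 0, 0]], [0, [18, 152, 8], [0, 0, 0]], [0, [18, 152, 8], [0, 0, 0]]])

```text
time_s: 21.45
eef_pos: [541.7, -270.7, 173.8]
ee_rot: [0.0, 0.06, 0.998, 0.0]
force: [-0.6, -0.7, 0.5]
grip_width: 0.005
grip_force: 0.0
```

```bash
cat >> m.py <<'E'
def lid():
    im,d=capture('scene');P=pts('scene',d)
    q=P.reshape(-1,3);c0=np.array([542,-258]);th=np.radians(-6.9);ey=np.array([np.cos(th),np.sin(th)]);ex=np.array([ey[1],-ey[0]])
    r=q[:,:2]-c0;X=75-r@ex;Y=r@ey;z=q[:,2]-50
    m=(z>-15)&(z<170)&(abs(Y)<105)&(X>-60)&(X<175)&(np.hypot(X,z)<165)&(np.hypot(X,z)>20)&(im.reshape(-1,3).max(1)>0)
    a=np.degrees(np.arctan2(z[m],X[m]));h,e=np.histogram(a,np.arange(-5,125,5));print('lid ang hist',dict(zip(e[:-1],h)))
    k=m&(X>90)&(X<150);print('front z',np.percentile(z[k]+50,[10,50,90]).round(1) if k.sum() else '')
    return im
E
python3 - <<'E'
from m import *
st();im=lid();cv2.imwrite('pics/s2.png',im[60:260,80:330])
E
```

```text
t 21.45 tcp [ 541.7 -270.7  173.8] closing 83.1 z [ 0.001  0.    -1.   ] F [-0.6 -0.7  0.5] w 0.4 gf 0.0 j [-0.66  0.54  1.32  0.    1.28 -2.11]
lid ang hist {np.int64(-5): np.int64(323), np.int64(0): np.int64(84), np.int64(5): np.int64(1), np.int64(10): np.int64(0), np.int64(15): np.int64(0), np.int64(20): np.int64(0), np.int64(25): np.int64(0), np.int64(30): np.int64(0), np.int64(35): np.int64(0), np.int64(40): np.int64(0), np.int64(45): np.int64(0), np.int64(50): np.int64(21), np.int64(55): np.int64(1589), np.int64(60): np.int64(67), np.int64(65): np.int64(12), np.int64(70): np.int64(0), np.int64(75): np.int64(0), np.int64(80): np.int64(0), np.int64(85): np.int64(0), np.int64(90): np.int64(0), np.int64(95): np.int64(0), np.int64(100): np.int64(0), np.int64(105): np.int64(0), np.int64(110): np.int64(0), np.int64(115): np.int64(0)}
front z [37.2 46.2 51.1]
```

View pics/s2.png

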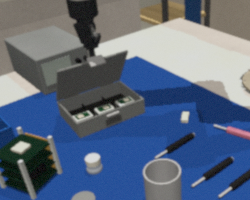

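The crop shows the gripper behind the lid, the lid tipped forward at about 57°, and three modules in the case. Carrying on along the arc.

apply_moves(targets=[[0, [1, 8, -3], [0, 0, 0]], [0, [2, 17, -7], [0, 0, 0]], [0, [3, 25, -13], [0, 0, 0]], [0, [4, 32, -20], [0, 0, 0]], [0, [5, 39, -27], [0, 0, 0]], [0, [6, 46, -34], [0, 0, 0]], [0, [7, 57, -50], [0, 0, 0]], [0, [8, 66, -67], [0, 0, 0]], [0, [9, 72, -81], [0, 0, 0]], [0, [9, 75, -93], [0, 0, 0]], [0, [9, 77, -100], [0, 0, 0]], [0, [9, 79, -104], [0, 0, 0]], [0, [9, 79, -104], [0, 0, 0]]])

```text
time_s: 22.8
eef_pos: [550.2, -192.5, 69.0]
ee_rot: [-0.0, 0.061, 0.998, 0.0]
force: [0.5, -0.2, 0.5]
grip_width: -0.0
grip_force: 0.0
```

```bash
python3 - <<'E'
from m import *
st();lid()
E
```

```text
t 22.8 tcp [ 550.2 -192.5   69. ] closing 83.0 z [-0.  0. -1.] F [ 0.5 -0.2  0.5] w -0.0 gf 0.0 j [-0.54  0.61  1.5   0.    1.03 -1.99]
lid ang hist {np.int64(-5): np.int64(210), np.int64(0): np.int64(90), np.int64(5): np.int64(774), np.int64(10): np.int64(385), np.int64(15): np.int64(153), np.int64(20): np.int64(78), np.int64(25): np.int64(38), np.int64(30): np.int64(23), np.int64(35): np.int64(10), np.int64(40): np.int64(12), np.int64(45): np.int64(12), np.int64(50): np.int64(11), np.int64(55): np.int64(0), np.int64(60): np.int64(0), np.int64(65): np.int64(0), np.int64(70): np.int64(0), np.int64(75): np.int64(0), np.int64(80): np.int64(0), np.int64(85): np.int64(0), np.int64(90): np.int64(0), np.int64(95): np.int64(0), np.int64(100): np.int64(0), np.int64(105): np.int64(0), np.int64(110): np.int64(0), np.int64(115): np.int64(0)}
front z [45.1 67.6 90.9]
```

apply_moves(targets=[[0, [0, 5, 0], [0, 0, 0]], [0, [0, 5, -3], [0, 0, 0]], [0, [0, 5, -5], [0, 0, 0]], [0, [0, 5, -7], [0, 0, 0]], [0, [0, 5, -8], [0, 0, 0]], [0, [0, 5, -9], [0, 0, 0]], [0, [0, 5, -10], [0, 0, 0]], [0, [0, 5, -11], [0, 0, 0]], [0, [0, 5, -11], [0, 0, 0]]])

```text
time_s: 23.75
eef_pos: [550.2, -187.8, 58.0]
ee_rot: [-0.0, 0.061, 0.998, -0.0]
force: [0.3, 0.7, -0.0]
grip_width: 0.002
grip_force: 0.0
```

```bash
python3 - <<'E'
from m import *
st()
E
```

```text
t 23.75 tcp [ 550.2 -187.8   58. ] closing 83.0 z [-0. -0. -1.] F [ 0.3  0.7 -0. ] w 0.1 gf 0.0 j [-0.53  0.62  1.52 -0.    1.01 -1.98]
```

apply_moves(targets=[[0, [0, 0, -1], [0, 0, 0]], [0, [0, 0, -2], [0, 0, 0]], [0, [0, 0, -3], [0, 0, 0]], [0, [0, 0, -3], [0, 0, 0]]])

```text
time_s: 24.15
eef_pos: [550.4, -187.8, 57.5]
ee_rot: [0.0, 0.06, 0.998, -0.0]
force: [-8.4, 4.2, 21.9]
grip_width: -0.002
grip_force: 10.8
```

```bash
python3 - <<'E'
from m import *
st()
E
```

```text
t 24.15 tcp [ 550.4 -187.8   57.5] closing 83.1 z [ 0.    -0.001 -1.   ] F [-8.4  4.2 21.9] w -0.2 gf 10.8 j [-0.53  0.62  1.52 -0.    1.   -1.98]
```

apply_moves(targets=[[0, [0, 0, 40], [0, 0, 0]], [20, [-2, 20, 85], [0, 0, 0]], [45, [-5, 55, 120], [0, 0, -6]], [45, [-9, 100, 150], [0, 0, -12]], [45, [-13, 150, 165], [0, 0, -18]], [45, [-17, 200, 165], [0, 0, -24]], [45, [-21, 250, 165], [0, 0, -30]], [45, [-25, 300, 165], [0, 0, -34.4]], [45, [-30, 350, 165], [0, 0, -34.4]], [45, [-34, 400, 165], [0, 0, -34.4]], [45, [-38, 450, 165], [0, 0, -34.4]], [45, [-42, 500, 165], [0, 0, -34.4]], [45, [-47, 550, 165], [0, 0, -34.4]], [45, [-52, 590, 165], [0, 0, -34.4]], [45, [-53, 621, 160], [0, 0, -34.4]], [45, [-53, 621, 150], [0, 0, -34.4]], [45, [-53, 621, 150], [0, 0, -34.4]]])

```text
time_s: 25.85
eef_pos: [496.7, 433.0, 203.1]
ee_rot: [-0.001, 0.353, 0.936, -0.002]
force: [-0.3, -0.4, -1.2]
grip_width: 0.523
grip_force: 0.0
```

```bash
python3 - <<'E'
from m import *
st();im=lid()
q=cv2.resize(im[80:240,100:270],(680,640),interpolation=3);cv2.imwrite('pics/s3.png',q)
P=pts('scene',capture('scene')[1]);m=(P[...,2]>150)&(P[...,2]<185)&(np.linalg.norm(P[...,:2]-[500,430],axis=-1)<30);print('knob',np.median(P[m],axis=0),m.sum())
im,d=capture('top');P=pts('top',d);m=(P[...,2]>48)&(P[...,2]<75)&(abs(P[...,0]-542)<95)&(abs(P[...,1]+258)<70)
Q=P[m];A=np.c_[Q[:,:2]-[542,-258],np.ones(len(Q))];print('plane',np.linalg.lstsq(A,Q[:,2],rcond=None)[0],m.sum())
measure(im,d)
E
```

```text
t 25.85 tcp [496.7 433.  203.1] closing 48.7 z [-0.003 -0.002 -1.   ] F [-0.3 -0.4 -1.2] w 44.6 gf 0.0 j [ 0.54  0.64  1.08 -0.    1.43 -0.31]
lid ang hist {np.int64(-5): np.int64(182), np.int64(0): np.int64(719), np.int64(5): np.int64(681), np.int64(10): np.int64(228), np.int64(15): np.int64(114), np.int64(20): np.int64(42), np.int64(25): np.int64(15), np.int64(30): np.int64(0), np.int64(35): np.int64(0), np.int64(40): np.int64(0), np.int64(45): np.int64(0), np.int64(50): np.int64(0), np.int64(55): np.int64(0), np.int64(60): np.int64(0), np.int64(65): np.int64(0), np.int64(70): np.int64(0), np.int64(75): np.int64(0), np.int64(80): np.int64(0), np.int64(85): np.int64(0), np.int64(90): np.int64(0), np.int64(95): np.int64(0), np.int64(100): np.int64(0), np.int64(105): np.int64(0), np.int64(110): np.int64(0), np.int64(115): np.int64(0)}
front z [45.3 58.8 61.1]
knob [507.74386765 427.57347854 167.59666048] 192
plane [4.91898441e-05 2.05392214e-03 5.84168845e+01] 3757
[474. 122.] 1943 z [  0.  96. 104.] [ 801. -123.] [271.5 136.5] -88.4 bgr [98. 95. 85.]
[681. 122.] 165 z [-3. -0.  3.] [
[... 547 characters left out ...]
 bgr [138. 129. 126.]
[172. 280.] 1686 z [14. 20. 81.] [555.1 391.4] [171.   97.9] -42.3 bgr [83. 71. 69.]
[678. 303.] 515 z [ 9. 31. 52.] [ 519.8 -482.7] [196.  22.] -3.4 bgr [72. 62. 56.]
[300. 314.] 161 z [-0. 14. 18.] [500.2 161.9] [140.9  10.6] -1.6 bgr [120.  93.  84.]
[381. 316.] 135 z [-0. 14. 17.] [497.1  22.2] [141.   8.] 0.8 bgr [132. 100.  89.]
[261. 323.] 177 z [-0. 14. 17.] [480.4 228.5] [139.9   9.3] -1.1 bgr [120.  92.  84.]
[198. 388.] 501 z [-1. 15. 20.] [369.  328.8] [78.4 75.2] -89.3 bgr [ 79. 139. 149.]
[429. 385.] 159 z [-0. 10. 14.] [379.5 -58.8] [47.8 23.8] 39.4 bgr [235. 212. 201.]
[328. 414.] 364 z [-1. 13. 17.] [330.5 102.4] [142.   20.6] -73.3 bgr [208. 160. 192.]
```

View pics/s3.png

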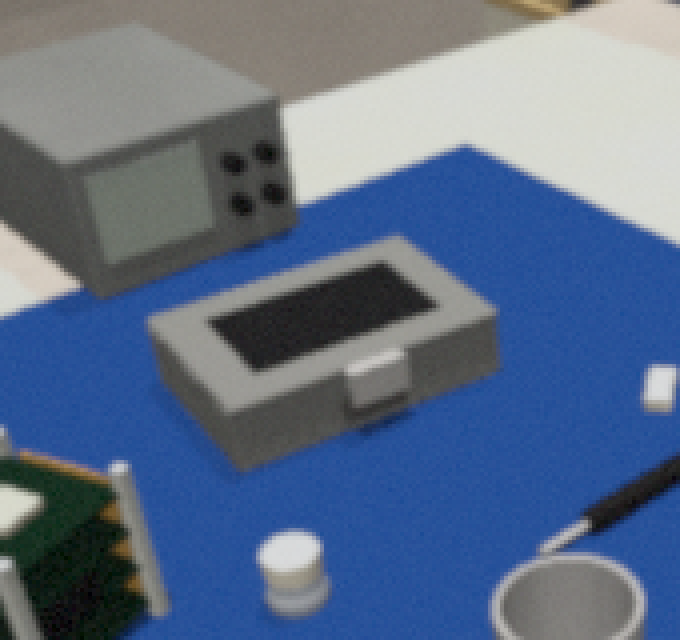

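The lid is flat and level at z≈58 with the hasp over the catch, so it is shut. Now I re-grip the lever knob.

apply_moves(targets=[[45, [0, 0, -25], [0, 0, 0]], [45, [0, 0, -45], [0, 0, 0]], [45, [0, 0, -60], [0, 0, 0]], [45, [0, 0, -60], [0, 0, 0]], [45, [0, 0, -60], [0, 0, 0]], [10, [0, 0, -60], [0, 0, 0]], [10, [0, 0, -60], [0, 0, 0]], [10, [0, 0, -60], [0, 0, 0]], [10, [0, 0, -60], [0, 0, 0]], [10, [0, 0, -60], [0, 0, 0]], [10, [0, 0, -60], [0, 0, 0]]], squeeze=35)

```text
time_s: 27.1
eef_pos: [497.3, 433.1, 146.7]
ee_rot: [0.0, 0.353, 0.936, -0.0]
force: [-4.0, -2.7, 5.6]
grip_width: 0.219
grip_force: 34.4
```

apply_moves(targets=[[10, [2, -2, 1], [0, 0, 0]], [10, [12, -11, 3], [0, 0, 0]], [10, [22, -19, 3], [0, 0, 0]], [10, [31, -28, 2], [0, 0, 0]], [10, [41, -36, -1], [0, 0, 0]], [10, [50, -45, -5], [0, 0, 0]], [10, [59, -52, -11], [0, 0, 0]], [10, [67, -60, -18], [0, 0, 0]], [10, [75, -66, -26], [0, 0, 0]], [10, [82, -72, -35], [0, 0, 0]], [10, [88, -78, -45], [0, 0, 0]], [10, [93, -82, -57], [0, 0, 0]], [10, [97, -85, -69], [0, 0, 0]], [10, [100, -88, -81], [0, 0, 0]], [10, [101, -89, -94], [0, 0, 0]], [10, [102, -90, -104], [0, 0, 0]], [10, [102, -90, -108], [0, 0, 0]], [10, [102, -90, -108], [0, 0, 0]]])

```text
time_s: 28.9
eef_pos: [600.9, 343.2, 40.5]
ee_rot: [0.002, 0.353, 0.936, 0.001]
force: [-1.6, -2.9, 22.9]
grip_width: 0.223
grip_force: 42.9
```

```bash
python3 - <<'E'
from m import *
st()
E
```

```text
t 28.9 tcp [600.9 343.2  40.5] closing 48.7 z [ 0.004  0.    -1.   ] F [-1.6 -2.9 22.9] w 19.0 gf 42.9 j [ 0.35  0.86  1.12 -0.    1.16 -0.5 ]
```

apply_moves(targets=[[45, [0, 0, 3], [0, 0, 0]], [45, [0, 0, 3], [0, 0, 0]], [45, [0, 0, 3], [0, 0, 0]], [45, [0, 0, 45], [0, 0, 0]], [45, [0, 0, 90], [0, 0, 0]], [45, [-20, -15, 125], [0, 0, 8]], [45, [-55, -38, 143], [0, 0, 16]], [45, [-95, -65, 143], [0, 0, 24]], [45, [-135, -90, 143], [0, 0, 32]], [45, [-170, -114, 143], [0, 0, 40]], [45, [-170, -114, 143], [0, 0, 40]], [45, [-170, -114, 143], [0, 0, 40]]])

```text
time_s: 30.1
eef_pos: [429.3, 229.2, 180.3]
ee_rot: [0.0, 0.012, 1.0, 0.0]
force: [0.4, 0.2, 0.1]
grip_width: 0.53
grip_force: 0.0
```

```bash
python3 - <<'E'
from m import *
st()
im,d=capture('scene');P=pts('scene',d)
m=(P[...,2]>45)&(P[...,2]<200)&(P[...,0]>470)&(P[...,0]<640)&(P[...,1]>310)&(P[...,1]<470);Q=P[m];print('lever',rect(Q),Q[:,2].max())
c=cam('wrist');im,d=capture('wrist');P=pts('wrist',d,c);np.savez('w4.npz',im=im,P=P);cv2.imwrite('pics/w4.png',im)
E
```

```text
t 30.1 tcp [429.3 229.2 180.3] closing 88.6 z [ 0.  0. -1.] F [0.4 0.2 0.1] w 45.2 gf 0.0 j [ 0.25  0.28  1.69 -0.    1.18 -1.3 ]
lever (array([559.3, 376.3]), array([128.1,  29.9]), -43.3) 70.67205279252119
```

apply_moves(targets=[[45, [0, 0, 0], [7, 3, 0]], [45, [0, 0, 0], [14, 6, 0]], [45, [0, 0, 0], [14, 6, 0]], [45, [0, 0, 0], [14, 6, 0]]])

```text
time_s: 30.6
eef_pos: [430.0, 229.1, 179.9]
ee_rot: [-0.054, 0.012, 0.991, 0.12]
force: [0.5, 0.2, -0.1]
grip_width: 0.53
grip_force: 0.0
```

```bash
python3 - <<'E'
from m import *
st()
E
```

```text
t 30.6 tcp [430.  229.1 179.9] closing 87.8 z [-0.103  0.239 -0.965] F [ 0.5  0.2 -0.1] w 45.2 gf 0.0 j [ 0.11  0.29  1.7   0.27  1.25 -1.53]
```

View pics/w4.png

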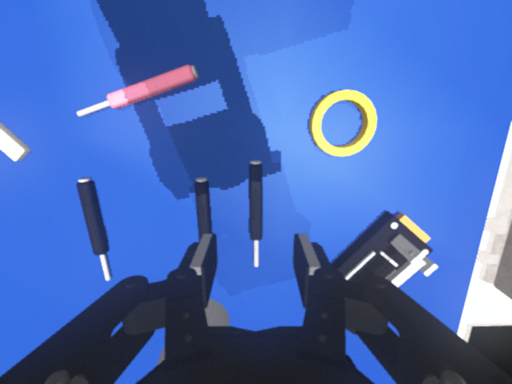

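The wrist view shows the three black drivers, with handles at (256,200), (203,205) and (92,215), and driver 1 centred at column 256. The lever reads down (its top is at z 70.7, as at the start). Picking driver 1 near its handle end.

apply_moves(targets=[[45, [0, 0, -20], [-7, -3, 0]], [45, [0, 0, -50], [-14, -6, 0]], [45, [0, 0, -100], [-14, -6, 0]], [45, [0, 0, -145], [-14, -6, 0]], [45, [0, 0, -168], [-14, -6, 0]], [45, [0, 0, -176], [-14, -6, 0]], [45, [0, 0, -176], [-14, -6, 0]], [45, [0, 0, -176], [-14, -6, 0]], [8, [0, 0, -176], [-14, -6, 0]], [8, [0, 0, -176], [-14, -6, 0]], [8, [0, 0, -176], [-14, -6, 0]], [8, [0, 0, -176], [-14, -6, 0]], [8, [0, 0, -176], [-14, -6, 0]], [8, [0, 0, -150], [-14, -6, 0]], [8, [0, 0, -100], [-14, -6, 0]], [8, [0, 0, -50], [-14, -6, 0]], [8, [0, 0, 0], [-14, -6, 0]], [8, [0, 0, 20], [-14, -6, 0]], [8, [0, 0, 20], [-14, -6, 0]], [8, [0, 0, 20], [-14, -6, 0]]], squeeze=70)

```text
time_s: 32.6
eef_pos: [429.0, 229.2, 199.8]
ee_rot: [-0.0, 0.012, 1.0, -0.0]
force: [-0.7, -0.3, -0.2]
grip_width: 0.162
grip_force: 68.5
```

```bash
python3 - <<'E'
from m import *
st()
E
```

```text
t 32.6 tcp [429.  229.2 199.8] closing 88.6 z [-0. -0. -1.] F [-0.7 -0.3 -0.2] w 13.8 gf 68.5 j [ 0.25  0.26  1.66 -0.    1.23 -1.3 ]
```

apply_moves(targets=[[8, [15, -8, 20], [0, 0, -8]], [8, [30, -16, 40], [0, 0, -16]], [8, [50, -24, 60], [0, 0, -24]], [8, [70, -32, 60], [0, 0, -32]], [8, [95, -40, 60], [0, 0, -40]], [8, [120, -48, 60], [0, 0, -48]], [8, [145, -56, 60], [0, 0, -56]], [8, [165, -64, 60], [0, 0, -64]], [8, [185, -72, 60], [0, 0, -72]], [8, [205, -82, 60], [0, 0, -80]], [8, [215, -90, 60], [0, 0, -88.6]], [8, [215, -90, 60], [0, 0, -88.6]], [8, [215, -90, 60], [0, 0, -88.6]]])

```text
time_s: 33.9
eef_pos: [643.8, 139.5, 258.6]
ee_rot: [-0.001, 0.705, 0.709, -0.001]
force: [0.3, 0.0, -0.7]
grip_width: 0.162
grip_force: 68.5
```

apply_moves(targets=[[8, [2, 3, 0], [8, 0, 0]], [8, [4, 6, 0], [16, 0, 0]], [8, [6, 9, 0], [24, 0, 0]], [8, [8, 12, 0], [32, 0, 0]], [8, [10, 15, 0], [40, 0, 0]], [8, [12, 18, 0], [48, 0, 0]], [8, [14, 21, 0], [56, 0, 0]], [8, [16, 24, 0], [64, 0, 0]], [8, [16, 28, 0], [70, 0, 0]], [8, [16, 28, 0], [70, 0, 0]], [8, [16, 28, 0], [70, 0, 0]]])

```text
time_s: 35.0
eef_pos: [660.0, 167.8, 260.3]
ee_rot: [-0.405, 0.579, 0.581, 0.405]
force: [-0.6, 0.1, 0.3]
grip_width: 0.157
grip_force: 68.6
```

```bash
cat >> m.py <<'E'
def drv(lo=100,name=None):
    for n in ('scene','top'):
        im,d=capture(n);P=pts(n,d);q=P.reshape(-1,3);C=im.reshape(-1,3).astype(int)
        if n=='scene' and name: cv2.imwrite(name,cv2.resize(im[150:310,180:340],(600,600),interpolation=3))
        m=(abs(q[:,0]-647)<70)&(abs(q[:,1]-147)<80)&(q[:,2]>lo)&(q[:,2]<290)&(q[:,2]<330)
        for z in range(lo,260,15):
            k=m&(abs(q[:,2]-z)<7)
            if k.sum()>3: print(n,z,k.sum(),np.median(q[k],axis=0).round(0))
E
python3 - <<'E'
from m import *
st();drv(100,'pics/s5.png')
E
```

```text
t 35.0 tcp [660.  167.8 260.3] closing 0.1 z [-0.001  0.939 -0.345] F [-0.6  0.1  0.3] w 13.4 gf 68.6 j [-0.28  0.74  1.19  1.14  1.7  -0.44]
scene 145 7 [662. 126. 150.]
scene 160 13 [662. 130. 160.]
scene 175 12 [662. 135. 173.]
scene 190 39 [666. 145. 191.]
scene 205 52 [666. 151. 206.]
scene 220 51 [667. 156. 220.]
scene 235 58 [666. 162. 235.]
scene 250 61 [666. 167. 251.]
top 190 4 [652. 143. 192.]
top 205 12 [652. 143. 207.]
top 220 14 [652. 147. 218.]
top 250 7 [664. 154. 255.]
```

View pics/s5.png

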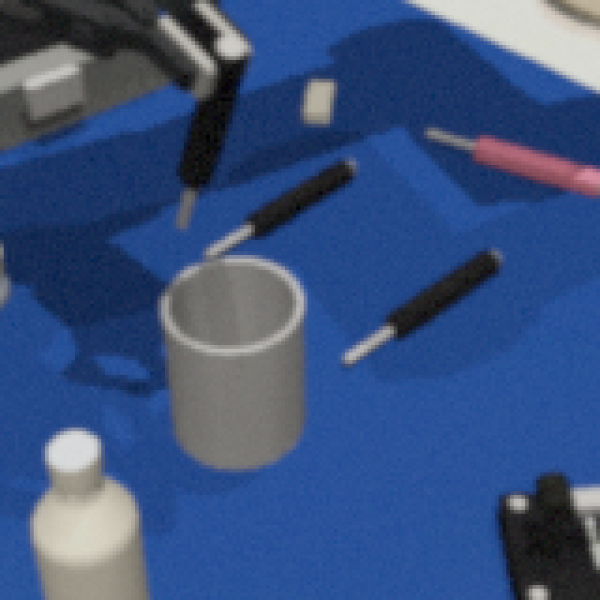

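The crop shows driver 1 held shaft-down at (205,130) over the cup. Its tip is at world (662,125,~148), inside the cup's outline. Lowering and releasing.

apply_moves(targets=[[8, [0, 0, -30], [0, 0, 0]], [8, [0, 0, -60], [0, 0, 0]], [8, [0, 0, -90], [0, 0, 0]], [8, [0, 0, -115], [0, 0, 0]], [8, [0, 0, -130], [0, 0, 0]], [8, [0, 0, -138], [0, 0, 0]], [8, [0, 0, -138], [0, 0, 0]], [8, [0, 0, -138], [0, 0, 0]], [35, [0, 0, -138], [0, 0, 0]], [35, [0, 0, -138], [0, 0, 0]], [35, [0, 0, -138], [0, 0, 0]], [35, [0, -30, -127], [0, 0, 0]], [35, [0, -70, -113], [0, 0, 0]], [35, [0, -100, -90], [0, 0, 0]], [35, [0, -100, -40], [-8, 0, 0]], [35, [0, -100, 0], [-16, 0, 0]], [35, [0, -100, 0], [-24, 0, 0]], [35, [0, -100, 0], [-32, 0, 0]], [35, [0, -100, 0], [-40, 0, 0]], [35, [0, -100, 0], [-48, 0, 0]]])

```text
time_s: 37.1
eef_pos: [660.4, 66.9, 261.4]
ee_rot: [-0.132, 0.694, 0.695, 0.134]
force: [-0.3, -0.2, -1.7]
grip_width: 0.409
grip_force: 0.0
```

```bash
python3 - <<'E'
from m import *
st();drv(100)
im,d=capture('top');measure(im,d)
E
```

```text
t 37.1 tcp [660.4  66.9 261.4] closing -0.0 z [ 0.002  0.369 -0.929] F [-0.3 -0.2 -1.7] w 34.9 gf 0.0 j [-0.22  0.62  1.    0.37  1.6  -0.22]
scene 100 21 [651. 180. 103.]
scene 115 44 [650. 186. 115.]
scene 130 47 [644. 190. 127.]
top 100 10 [645. 168. 103.]
top 115 36 [640. 176. 114.]
top 130 34 [640. 187. 127.]
[365. 313.] 29028 z [487. 571. 608.] [462.7  71.5] [373.8 248.7] -14.4 bgr [154. 178. 188.]
[681. 122.] 165 z [-3. -0.  3.] [ 841.1 -522.2] [183.4  20.8] -3.4 bgr [229. 201. 188.]
[188. 143.] 1386 z [29. 35. 40.] [792.3 364.6] [155.   69.3] 28.9 bgr [73. 80. 57.]
[281. 142.] 557 z [  1.  83. 130.] [776.9 196.8] [93.5 51.9] 15.2 bgr [158. 154. 152.]
[308. 222.] 1061 z [  2.  55. 113.] [645.9 144.6] [105.8  85.8] 40.3 bgr [137. 122. 117.]
[546. 290.] 5190 z [44. 58. 61.] [ 541.7 -247.3] [220.1 177.9] -6.8 bgr [136. 129. 126.]
[174. 279.] 1597 z [15. 20. 63.] [554.  380.3] [158.5  76.2] -40.9 bgr [112. 102.  98.]
[678. 303.] 516 z [10. 31. 53.] [ 519.7 -482.5] [195.9  22. ] -3.4 bgr [72. 62. 56.]
[300. 316.] 208 z [ 1. 15. 18.] [498.9 162.2] [143.2  11.2] -1.4 bgr [109.  86.  79.]
```

Driver 1 stands in the cup leaning to +y. On to driver 2.

apply_moves(targets=[[35, [-35, 15, -20], [-8, 0, 0]], [35, [-75, 30, -40], [-16, 0, 0]], [35, [-110, 50, -60], [-22, 0, 0]], [35, [-110, 50, -60], [-22, 0, 0]], [35, [-110, 50, -60], [-22, 0, 0]]])

```text
time_s: 37.75
eef_pos: [549.7, 117.5, 199.6]
ee_rot: [-0.002, 0.707, 0.707, 0.0]
force: [0.6, 0.1, 0.6]
grip_width: 0.41
grip_force: 0.0
```

apply_moves(targets=[[40, [-20, 10, 0], [0, 0, 8]], [40, [-40, 20, 0], [0, 0, 16]], [40, [-60, 30, -10], [0, 0, 24]], [40, [-80, 40, -20], [0, 0, 32]], [40, [-101, 46, -30], [0, 0, 40]], [40, [-101, 46, -40], [0, 0, 48]], [40, [-101, 46, -50], [0, 0, 56]], [40, [-101, 46, -50], [0, 0, 64]], [40, [-101, 46, -50], [0, 0, 72]], [40, [-101, 46, -50], [0, 0, 80]], [40, [-101, 46, -50], [0, 0, 88.5]], [40, [-101, 46, -50], [0, 0, 88.5]], [40, [-101, 46, -50], [0, 0, 88.5]]])

```text
time_s: 39.05
eef_pos: [450.2, 162.5, 150.3]
ee_rot: [-0.0, 0.016, 1.0, 0.001]
force: [1.1, 1.1, 0.2]
grip_width: 0.467
grip_force: 0.0
```

```bash
cat >> m.py <<'E'
def blk():
    c=cam('wrist');im,d=capture('wrist');P=pts('wrist',d,c)
    m=(P[...,2]>9)&(P[...,2]<20)&(im.max(2)<95)
    n,l,s,ce=cv2.connectedComponentsWithStats(cv2.morphologyEx(m.astype(np.uint8),cv2.MORPH_OPEN,np.ones((3,3))))
    for k in range(1,n):
        if s[k,4]>120: print(ce[k].round(),s[k,4],rect(P[l==k]),np.median(P[l==k][:,2]).round(1))
E
python3 - <<'E'
from m import *
st();blk()
im,d=capture('top')
measure(im,d)
E
```

```text
t 39.05 tcp [450.2 162.5 150.3] closing 88.2 z [-0.     0.001 -1.   ] F [1.1 1.1 0.2] w 39.9 gf 0.0 j [ 0.1   0.3   1.75  0.    1.1  -1.44]
[256. 208.] 1013 (array([482.6, 162.4]), array([95.6, 14.2]), -1.4) 16.2
[140. 223.] 187 (array([495.2,  29.8]), array([60.6,  3. ]), 1.6) 12.8
[425. 242.] 862 (array([529.8, 356.4]), array([125.8,   5. ]), -40.8) 15.2
[474. 122.] 1941 z [  0.  96. 104.] [ 800.9 -123. ] [271.5 136.5] -88.4 bgr [98. 95. 85.]
[681. 122.] 165 z [-3. -0.  3.] [ 841.2 -522.3] [183.4  20.8] -3.4 bgr [229. 202. 189.]
[188. 143.] 1383 z [28. 35. 40.] [792.1 364.7] [155.   69.1] 28.9 bgr [73. 80. 58.]
[281. 142.] 556 z [  1.  83. 129.] [776.6 196.7] [93.4 51.9] 15.2 bgr [159. 155. 153.]
[368. 151.] 366 z [ 2. 38. 42.] [782.1  50.8] [62.9 52. ] 1.3 bgr [174. 160. 154.]
[427. 201.] 214 z [ 1. 38. 42.] [695.3 -53.4] [48.4 38.8] -13.6 bgr [214. 194. 184.]
[308. 222.] 1050 z [  2.  57. 114.] [646.1 145. ] [104.5  85.7] 40.3 bgr [138. 122. 117.]
[546. 290.] 5149 z [51. 58. 61.] [ 541.6 -247.8] [219.4 177. ] -6.8 bgr [138. 129. 126.]
[242. 367.] 13317 z [ 17. 466. 537.] [406.8 150.4] [247.9 178.8] 19.6 bgr [148. 164. 172.]
[678. 303.] 518 z [10. 31. 52.] [ 519.7 -482.6] [196.1  22. ] -3.4 bgr [73. 62. 56.]
[381. 317.] 154 z [ 1. 14. 18.] [497.1  23.5] [141.   10.7] 0.8 bgr [124.  95.  85.]
[429. 385.] 159 z [-0. 10. 13.] [379.5 -58.8] [47.8 23.8] 39.4 bgr [234. 212. 201.]
```

apply_moves(targets=[[40, [1, -0.7, -45], [0, 0, 0]], [40, [1, -0.7, -90], [0, 0, 0]], [40, [1, -0.7, -130], [0, 0, 0]], [40, [1, -0.7, -146], [0, 0, 0]], [40, [1, -0.7, -146], [0, 0, 0]], [40, [1, -0.7, -146], [0, 0, 0]], [8, [1, -0.7, -146], [0, 0, 0]], [8, [1, -0.7, -146], [0, 0, 0]], [8, [1, -0.7, -146], [0, 0, 0]], [8, [1, -0.7, -146], [0, 0, 0]], [8, [1, -0.7, -146], [0, 0, 0]], [8, [1, -0.7, -110], [0, 0, 0]], [8, [1, -0.7, -60], [0, 0, 0]], [8, [1, -0.7, -10], [0, 0, 0]], [8, [1, -0.7, 40], [0, 0, 0]], [8, [1, -0.7, 80], [0, 0, 0]], [8, [1, -0.7, 110], [0, 0, 0]], [8, [1, -0.7, 110], [0, 0, 0]]], squeeze=70)

```text
time_s: 40.95
eef_pos: [451.5, 162.9, 265.1]
ee_rot: [0.005, 0.013, 1.0, 0.001]
force: [0.5, -0.5, -1.4]
grip_width: 0.162
grip_force: 68.5
```

```bash
python3 - <<'E'
from m import *
st()
E
```

```text
t 40.95 tcp [451.5 162.9 265.1] closing 88.5 z [ 0.009  0.001 -1.   ] F [ 0.5 -0.5 -1.4] w 13.8 gf 68.5 j [ 0.1   0.18  1.57  0.    1.37 -1.44]
```

apply_moves(targets=[[8, [15, -3, 0], [0, 0, -8]], [8, [30, -6, 0], [0, 0, -16]], [8, [50, -9, 0], [0, 0, -24]], [8, [70, -12, 0], [0, 0, -32]], [8, [90, -15, 0], [0, 0, -40]], [8, [110, -18, 0], [0, 0, -48]], [8, [130, -22, 0], [0, 0, -56]], [8, [150, -26, 0], [0, 0, -64]], [8, [170, -30, 0], [0, 0, -72]], [8, [183, -36, 0], [0, 0, -80]], [8, [183, -36, 0], [0, 0, -88.5]], [8, [183, -36, 0], [0, 0, -88.5]], [8, [183, -36, 0], [0, 0, -88.5]]])

```text
time_s: 42.25
eef_pos: [633.0, 126.8, 260.1]
ee_rot: [-0.0, 0.705, 0.709, -0.0]
force: [-0.1, 0.9, 0.3]
grip_width: 0.162
grip_force: 68.5
```

apply_moves(targets=[[8, [0, 3, 0], [8, 0, 0]], [8, [0, 6, 0], [16, 0, 0]], [8, [0, 9, 0], [24, 0, 0]], [8, [0, 12, 0], [32, 0, 0]], [8, [0, 15, 0], [40, 0, 0]], [8, [0, 18, 0], [48, 0, 0]], [8, [0, 21, 0], [56, 0, 0]], [8, [0, 24, 0], [64, 0, 0]], [8, [0, 26, 0], [72, 0, 0]], [8, [0, 28, 0], [78, 0, 0]], [8, [0, 28, 0], [78, 0, 0]], [8, [0, 28, 0], [78, 0, 0]]])

```text
time_s: 43.45
eef_pos: [633.3, 154.8, 260.5]
ee_rot: [-0.444, 0.549, 0.551, 0.445]
force: [0.5, 0.1, 0.4]
grip_width: 0.161
grip_force: 68.5
```

```bash
python3 - <<'E'
from m import *
st();drv(100)
E
```

```text
t 43.45 tcp [633.3 154.8 260.5] closing 0.0 z [-0.     0.978 -0.211] F [0.5 0.1 0.4] w 13.7 gf 68.5 j [-0.33  0.73  1.31  1.23  1.76 -0.54]
scene 100 22 [651. 178. 103.]
scene 115 43 [650. 186. 115.]
scene 130 48 [644. 191. 127.]
scene 145 10 [636. 130. 147.]
scene 160 14 [636. 132. 161.]
scene 175 12 [635. 135. 173.]
scene 190 45 [640. 144. 191.]
scene 205 53 [640. 147. 205.]
scene 220 53 [639. 150. 220.]
scene 235 59 [639. 152. 235.]
scene 250 63 [639. 156. 251.]
top 100 12 [641. 169. 105.]
top 115 32 [640. 177. 116.]
top 130 36 [641. 187. 126.]
top 145 5 [632. 126. 146.]
top 160 7 [631. 130. 159.]
top 190 11 [626. 133. 189.]
top 205 16 [626. 137. 203.]
top 250 11 [639. 141. 256.]
```

apply_moves(targets=[[8, [0, 0, -30], [0, 0, 0]], [8, [0, 0, -60], [0, 0, 0]], [8, [0, 0, -90], [0, 0, 0]], [8, [0, 0, -110], [0, 0, 0]], [8, [0, 0, -122], [0, 0, 0]], [8, [0, 0, -130], [0, 0, 0]], [8, [0, 0, -130], [0, 0, 0]], [8, [0, 0, -130], [0, 0, 0]], [30, [0, 0, -130], [0, 0, 0]], [30, [0, 0, -130], [0, 0, 0]], [30, [0, 0, -130], [0, 0, 0]], [30, [0, -30, -124], [0, 0, 0]], [30, [0, -70, -115], [0, 0, 0]], [30, [0, -100, -90], [0, 0, 0]], [30, [0, -100, -40], [-8, 0, 0]], [30, [0, -100, 0], [-16, 0, 0]], [30, [0, -100, 0], [-24, 0, 0]], [30, [0, -100, 0], [-32, 0, 0]], [30, [0, -100, 0], [-40, 0, 0]], [30, [0, -100, 0], [-48, 0, 0]]])

```text
time_s: 45.55
eef_pos: [633.4, 54.1, 261.3]
ee_rot: [-0.18, 0.683, 0.684, 0.182]
force: [-0.1, -0.2, -0.5]
grip_width: 0.351
grip_force: 0.0
```

```bash
python3 - <<'E'
from m import *
st();drv(85,'pics/s6.png')
E
```

```text
t 45.55 tcp [633.4  54.1 261.3] closing -0.0 z [ 0.002  0.495 -0.869] F [-0.1 -0.2 -0.5] w 30.0 gf 0.0 j [-0.3   0.57  1.13  0.49  1.61 -0.32]
scene 85 176 [654. 160.  89.]
scene 100 212 [653. 161.  95.]
scene 115 59 [650. 184. 116.]
scene 130 106 [635. 185. 129.]
scene 145 7 [627. 178. 138.]
top 85 87 [645. 153.  89.]
top 100 137 [636. 157.  95.]
top 115 46 [632. 171. 116.]
top 130 82 [631. 182. 128.]
```

View pics/s6.png

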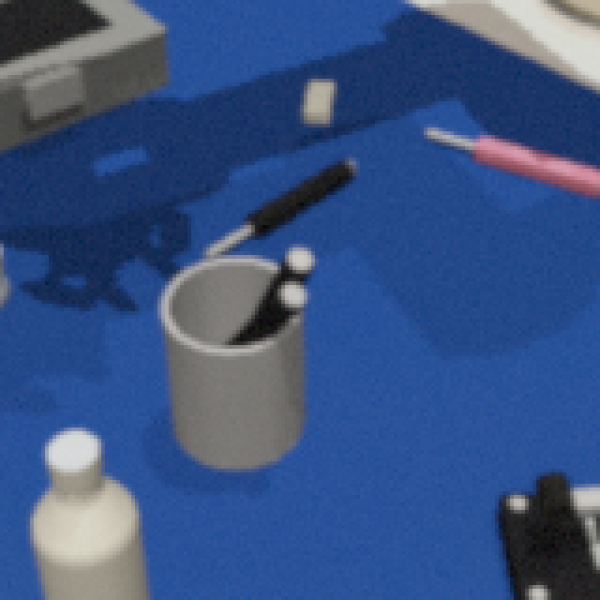

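The crop shows two drivers standing in the cup, handles up at (300,262) and (292,295). The third lies at (280,205).

apply_moves(targets=[[30, [-25, -5, -15], [-8, 0, 0]], [30, [-50, -10, -30], [-16, 0, 0]], [30, [-75, -15, -45], [-24, 0, 0]], [30, [-100, -20, -60], [-30, 0, 0]], [30, [-100, -20, -60], [-30, 0, 0]], [30, [-100, -20, -60], [-30, 0, 0]]])

```text
time_s: 46.25
eef_pos: [533.2, 34.8, 199.9]
ee_rot: [-0.002, 0.707, 0.707, 0.001]
force: [0.2, -0.0, 0.4]
grip_width: 0.35
grip_force: 0.0
```

apply_moves(targets=[[40, [-20, -2, 0], [0, 0, 8]], [40, [-40, -4, 0], [0, 0, 16]], [40, [-60, -6, -10], [0, 0, 24]], [40, [-86, -10, -20], [0, 0, 32]], [40, [-86, -12.8, -30], [0, 0, 40]], [40, [-86, -12.8, -40], [0, 0, 48]], [40, [-86, -12.8, -50], [0, 0, 56]], [40, [-86, -12.8, -50], [0, 0, 64]], [40, [-86, -12.8, -50], [0, 0, 72]], [40, [-86, -12.8, -50], [0, 0, 80]], [40, [-86, -12.8, -50], [0, 0, 88]], [40, [-86, -12.8, -50], [0, 0, 90.7]], [40, [-86, -12.8, -50], [0, 0, 90.7]], [40, [-86, -12.8, -50], [0, 0, 90.7]]])

```text
time_s: 47.65
eef_pos: [447.9, 21.4, 150.3]
ee_rot: [-0.0, -0.005, 1.0, 0.001]
force: [0.1, 0.8, 0.3]
grip_width: 0.467
grip_force: 0.0
```

```bash
python3 - <<'E'
from m import *
st();blk()
E
```

```text
t 47.65 tcp [447.9  21.4 150.3] closing 90.6 z [-0.     0.001 -1.   ] F [0.1 0.8 0.3] w 39.8 gf 0.0 j [-0.22  0.23  1.83  0.    1.08 -1.8 ]
[255. 207.] 1027 (array([478.9,  22.2]), array([96.3, 14.3]), 0.2) 16.2
[494. 285.] 404 (array([574.3, 316.9]), array([52.4,  4.5]), -40.1) 14.8
```

C ≈ (446.3, 21.8, 150.3), centred on the handle. Picking.

apply_moves(targets=[[40, [0, 0.3, -45], [0, 0, 0]], [40, [0, 0.3, -90], [0, 0, 0]], [40, [0, 0.3, -130], [0, 0, 0]], [40, [0, 0.3, -146], [0, 0, 0]], [40, [0, 0.3, -146], [0, 0, 0]], [40, [0, 0.3, -146], [0, 0, 0]], [8, [0, 0.3, -146], [0, 0, 0]], [8, [0, 0.3, -146], [0, 0, 0]], [8, [0, 0.3, -146], [0, 0, 0]], [8, [0, 0.3, -146], [0, 0, 0]], [8, [0, 0.3, -146], [0, 0, 0]], [8, [0, 0.3, -110], [0, 0, 0]], [8, [0, 0.3, -60], [0, 0, 0]], [8, [0, 0.3, -10], [0, 0, 0]], [8, [0, 0.3, 40], [0, 0, 0]], [8, [0, 0.3, 80], [0, 0, 0]], [8, [0, 0.3, 110], [0, 0, 0]], [8, [0, 0.3, 110], [0, 0, 0]]], squeeze=70)

```text
time_s: 49.5
eef_pos: [448.5, 22.0, 264.8]
ee_rot: [0.004, -0.007, 1.0, -0.001]
force: [0.7, -0.1, -1.2]
grip_width: 0.157
grip_force: 68.7
```

```bash
python3 - <<'E'
from m import *
st()
E
```

```text
t 49.5 tcp [448.5  22.  264.8] closing 90.7 z [ 0.009 -0.002 -1.   ] F [ 0.7 -0.1 -1.2] w 13.4 gf 68.7 j [-0.21  0.11  1.66  0.    1.36 -1.8 ]
```

apply_moves(targets=[[8, [15, 5, 5], [0, 0, -8]], [8, [35, 12, 5], [0, 0, -16]], [8, [55, 22, 5], [0, 0, -24]], [8, [75, 32, 5], [0, 0, -32]], [8, [95, 42, 5], [0, 0, -40]], [8, [115, 52, 5], [0, 0, -48]], [8, [135, 62, 5], [0, 0, -56]], [8, [155, 72, 5], [0, 0, -64]], [8, [175, 82, 5], [0, 0, -72]], [8, [195, 90, 5], [0, 0, -80]], [8, [201, 92, 5], [0, 0, -88]], [8, [201, 92, 5], [0, 0, -90.7]], [8, [201, 92, 5], [0, 0, -90.7]], [8, [201, 92, 5], [0, 0, -90.7]]])

```text
time_s: 50.9
eef_pos: [648.1, 114.1, 265.1]
ee_rot: [-0.0, 0.706, 0.708, -0.0]
force: [-0.3, 0.6, -0.6]
grip_width: 0.159
grip_force: 68.7
```

apply_moves(targets=[[8, [0, 3, 0], [8, 0, 0]], [8, [0, 6, 0], [16, 0, 0]], [8, [0, 9, 0], [24, 0, 0]], [8, [0, 12, 0], [32, 0, 0]], [8, [0, 15, 0], [40, 0, 0]], [8, [0, 18, 0], [48, 0, 0]], [8, [0, 21, 0], [56, 0, 0]], [8, [0, 24, 0], [64, 0, 0]], [8, [0, 26, 0], [72, 0, 0]], [8, [0, 28, 0], [80, 0, 0]], [8, [0, 28, 0], [86, 0, 0]], [8, [0, 28, 0], [86, 0, 0]], [8, [0, 28, 0], [86, 0, 0]]])

```text
time_s: 52.2
eef_pos: [648.4, 142.1, 265.4]
ee_rot: [-0.481, 0.517, 0.518, 0.482]
force: [-0.6, -0.3, 0.8]
grip_width: 0.16
grip_force: 68.8
```

```bash
python3 - <<'E'
from m import *
st();drv(100)
E
```

```text
t 52.2 tcp [648.4 142.1 265.4] closing 0.0 z [ 0.     0.997 -0.073] F [-0.6 -0.3  0.8] w 13.6 gf 68.8 j [-0.35  0.8   1.26  1.33  1.84 -0.54]
scene 100 24 [652. 176. 103.]
scene 115 60 [650. 183. 116.]
scene 130 107 [635. 185. 129.]
scene 145 10 [649. 136. 147.]
scene 160 17 [650. 134. 160.]
scene 175 17 [650. 135. 175.]
scene 190 34 [653. 142. 193.]
scene 205 55 [654. 142. 206.]
scene 220 59 [654. 143. 220.]
scene 235 64 [654. 144. 235.]
scene 250 70 [653. 145. 250.]
top 100 28 [638. 166. 103.]
top 115 47 [632. 171. 116.]
top 130 84 [631. 181. 128.]
top 145 8 [628. 175. 139.]
top 160 6 [645. 130. 160.]
top 190 8 [640. 130. 195.]
top 205 15 [640. 133. 205.]
top 220 9 [640. 138. 219.]
top 250 7 [650.  88. 257.]
```

apply_moves(targets=[[8, [0, 0, -30], [0, 0, 0]], [8, [0, 0, -55], [0, 0, 0]], [8, [0, 0, -75], [0, 0, 0]], [8, [0, 0, -95], [0, 0, 0]], [8, [0, 0, -110], [0, 0, 0]], [8, [0, 0, -122], [0, 0, 0]], [8, [0, 0, -130], [0, 0, 0]], [8, [0, 0, -130], [0, 0, 0]], [8, [0, 0, -130], [0, 0, 0]]])

```text
time_s: 53.2
eef_pos: [648.5, 142.0, 135.6]
ee_rot: [-0.482, 0.517, 0.518, 0.482]
force: [-0.7, -1.7, -0.2]
grip_width: 0.164
grip_force: 69.0
```

```bash
python3 - <<'E'
from m import *
st()
E
```

```text
t 53.2 tcp [648.5 142.  135.6] closing -0.0 z [ 0.     0.998 -0.071] F [-0.7 -1.7 -0.2] w 14.0 gf 69.0 j [-0.35  1.    1.27  1.29  1.79 -0.74]
```

apply_moves(targets=[[30, [0, 0, 0], [0, 0, 0]], [30, [0, 0, 0], [0, 0, 0]], [30, [0, 0, 0], [0, 0, 0]], [30, [0, -30, 3], [0, 0, 0]], [30, [0, -70, 10], [0, 0, 0]], [30, [0, -110, 40], [0, 0, 0]], [30, [-20, -120, 90], [-8, 0, 0]], [30, [-60, -130, 130], [-16, 0, 0]], [30, [-100, -140, 150], [-24, 0, 0]], [30, [-130, -150, 150], [-32, 0, 0]], [30, [-160, -150, 150], [-40, 0, 0]], [30, [-180, -150, 150], [-48, 0, 0]], [30, [-180, -150, 150], [-56, 0, 0]], [30, [-180, -150, 150], [-64, 0, 0]], [30, [-180, -150, 150], [-72, 0, 0]], [30, [-180, -150, 150], [-80, 0, 0]], [30, [-180, -150, 150], [-86, 0, 0]], [30, [-180, -150, 150], [-86, 0, 0]], [30, [-180, -150, 150], [-86, 0, 0]]])

```text
time_s: 55.1
eef_pos: [468.2, -7.4, 285.3]
ee_rot: [-0.001, 0.706, 0.708, 0.001]
force: [-0.4, 0.5, 0.6]
grip_width: 0.348
grip_force: 0.0
```

```bash
python3 - <<'E'
from m import *
st();im=capture('scene')[0];cv2.imwrite('pics/s7.png',cv2.resize(im[70:370,80:480],(800,600),interpolation=3))
im,d=capture('top');measure(im,d)
E
```

```text
t 55.1 tcp [468.2  -7.4 285.3] closing 0.1 z [-0.     0.002 -1.   ] F [-0.4  0.5  0.6] w 29.7 gf 0.0 j [-0.27  0.15  1.56  0.    1.43 -0.27]
[474. 123.] 1946 z [  0.  96. 104.] [ 801. -123.] [271.5 136.5] -88.4 bgr [98. 95. 85.]
[681. 122.] 166 z [-4. -0.  4.] [ 841.  -522.1] [183.4  20.8] -3.4 bgr [229. 201. 189.]
[188. 143.] 1380 z [29. 34. 40.] [792.4 364.4] [155.1  68.6] 28.4 bgr [74. 80. 58.]
[281. 142.] 556 z [  1.  83. 129.] [776.5 196.7] [93.3 51.9] 15.2 bgr [159. 155. 153.]
[368. 151.] 369 z [ 1. 39. 42.] [782.   50.8] [62.9 52. ] 1.3 bgr [173. 160. 154.]
[427. 201.] 222 z [ 0. 38. 42.] [695.  -53.3] [48.9 39.4] -17.5 bgr [212. 193. 184.]
[308. 221.] 1071 z [  3.  80. 135.] [641.6 144.5] [104.8  84.5] 43.6 bgr [120. 102.  96.]
[444. 341.] 20967 z [ 55. 581. 612.] [404.8 -11.4] [208.9 208.8] 83.2 bgr [159. 174. 181.]
[174. 279.] 1594 z [15. 20. 64.] [554.  380.5] [158.5  76.2] -40.9 bgr [113. 103.  99.]
[678. 302.] 519 z [ 9. 32. 52.] [ 519.8 -482.7] [196.  22.] -3.4 bgr [73. 62. 56.]
[198. 388.] 467 z [-1. 16. 20.] [369.  329.9] [75.5 75.1] -43.2 bgr [112. 188. 178.]
```

View pics/s7.png

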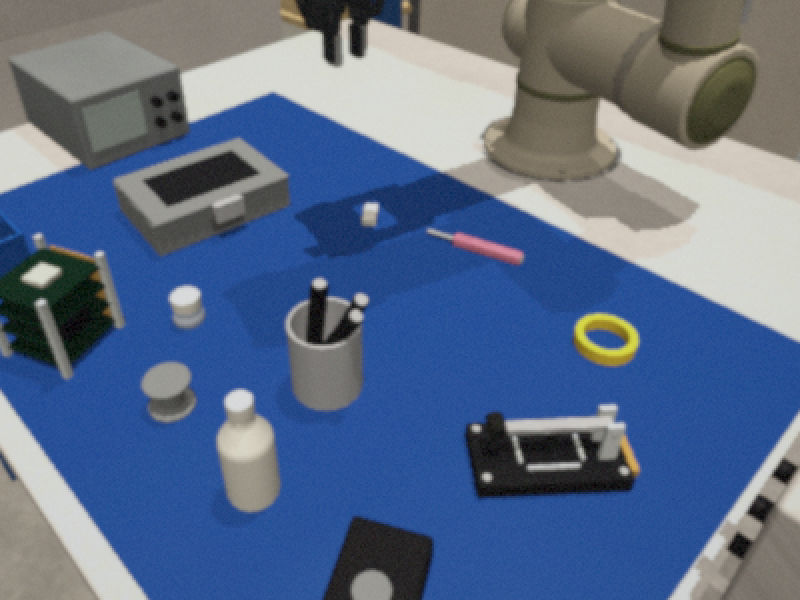

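The final view shows:
- the case shut at (205,190)
- three drivers standing in the cup at (335,310)
- the jar upright at (187,305)
- the lever down over the empty nest at (545,430)
- only the pink look-alike and the eraser left on the mat.

Handing in.

```bash
python3 -c "
from rig import ctrl
print(ctrl.finish_job())"
```

```text
the job is handed in; nothing more can be done
None
```

The job is handed in (no verdict came back): in the last pictures all three modules are in the shut case, the lever is down over the empty socket, the three black drivers stand in the cup, and the jar is upright.

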